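# Load and clamp a stamp box in the gluing jig

### The job

First push the open wooden box up against both metal stops of the gluing jig so it sits squarely in the corner, then put every hand stamp from the bench into it. Then fit the lid on the box, flat all round, and swing the red-ended hold-down arm down until its pad bears on the lid; the box must still be tight against both stops at the end. Leave everything else on the bench where it is.

Things in the scene. Friction and masses are not known exactly. Their poses are not given: they have to be found in the camera images.
- jig: gluing jig fixed to the bench: plywood plate 8 mm thick, from x = -138 to 112 and y = -180 to 125 mm; two aluminium stops 12 mm thick, 40 mm high above the plate: back stop, face at x = +75 (y -138 to 112), side stop, face at y = +100 (x -50 to 75). Dark hinge cheeks (x 87 to 109, y within 19 mm, 102 mm high) behind the back stop. Origin on the bench under the centre of the registered box's place
- seat (a point): point on the jig's plate, 8 mm above the jig's origin, axes as the jig: where the underside centre of the registered box lies, touching both stops
- box: pale wooden open box, loose on the jig's plate, outside 150 (x) x 200 (y) x 60 mm, walls and floor 8 mm, about 0.6 kg. Origin: centre of its underside, z up. At the start it stands up to 35 mm short of the back stop (towards the jig's -x) and up to 60 mm short of the side stop (towards -y), turned up to 0.15 rad
- lid: loose wooden lid 150 (x) x 200 (y) x 8 mm; under it a panel 122 x 172 x 5 mm that drops into the box's 134 x 184 mm mouth; on top a dark grip bar 16 mm wide (x), 60 long (y), 26 high. Origin: centre of the plate's underside (5 mm above the bench at the start, 60 mm above the box's origin when seated), z up; grip top at z = 34 mm. 0.25 kg; fits either way round
- clamp (a joint): angle of the hold-down arm: 0 = level, its rubber pad touching the seated lid; grows as the arm swings up and back, about 1.57 = upright, stop at 1.9. Stiff hinge (0.25 N m): stays where it is left, about 4 N at the tip moves it
- clamp_hinge (a point): hinge axis of the hold-down arm (parallel to the jig's y), at x = +97, y = 0, z = 92 mm in the jig's frame. This point turns with the arm: a steel bar 18 mm wide, 12 mm thick, with a red end; a rubber pad (18 mm across, 10 mm high) is under it 57 mm from the hinge
- clamp_tip (a point): end of the red end of the hold-down arm, on its mid-line, 79 mm from the hinge; level, it points to the jig's -x, over the box, and swings up and back (towards +x) to open
- stamp0_mid (a point): middle of a hand stamp: a block 30 x 30 x 42 mm, brass foot and green painted top, standing on the bench at the start; z axis along its 42 mm length, 0.12 kg. 3 to 5 of the five stamps are there (None if absent)
- stamp1_mid (a point): middle of a hand stamp: a block 30 x 30 x 42 mm, brass foot and green painted top, standing on the bench at the start; z axis along its 42 mm length, 0.12 kg. 3 to 5 of the five stamps are there (None if absent)
- stamp2_mid (a point): middle of a hand stamp: a block 30 x 30 x 42 mm, brass foot and green painted top, standing on the bench at the start; z axis along its 42 mm length, 0.12 kg. 3 to 5 of the five stamps are there (None if absent)
- stamp3_mid (a point): middle of a hand stamp: a block 30 x 30 x 42 mm, brass foot and green painted top, standing on the bench at the start; z axis along its 42 mm length, 0.12 kg. 3 to 5 of the five stamps are there (None if absent)
- stamp4_mid (a point): middle of a hand stamp: a block 30 x 30 x 42 mm, brass foot and green painted top, standing on the bench at the start; z axis along its 42 mm length, 0.12 kg. 3 to 5 of the five stamps are there (None if absent)
- glue: white glue bottle, 60 mm across, 160 high; a bystander. Origin under its centre
- tub: white glue tub with red cap, 84 mm across, 90 high; a bystander. Origin under its centre
- book: red book 130 x 190 x 32 mm; a bystander. Origin under its centre
- mug: white cup 80 mm across, 100 high; a bystander. Origin under its centre

How it is judged (in metres and radians):
On the way, in this order (a step that is already met when the one before it is completed fails the run):
1. the box is pushed against both stops (x of box in the frame of seat between -0.003 and 0.003 m and y of box in the frame of seat between -0.003 and 0.003 m and angle between the x axis of box and the x axis of seat, either way round below 0.03 rad and z of box in the frame of seat below 0.004 m), for 0.2 s.
2. all stamps are in the box (x of stamp0_mid in the frame of box between -0.067 and 0.067 m and y of stamp0_mid in the frame of box between -0.092 and 0.092 m and z of stamp0_mid in the frame of box between 0.008 and 0.04 m and x of stamp1_mid in the frame of box between -0.067 and 0.067 m and y of stamp1_mid in the frame of box between -0.092 and 0.092 m and z of stamp1_mid in the frame of box between 0.008 and 0.04 m and x of stamp2_mid in the frame of box between -0.067 and 0.067 m and y of stamp2_mid in the frame of box between -0.092 and 0.092 m and z of stamp2_mid in the frame of box between 0.008 and 0.04 m and x of stamp3_mid in the frame of box between -0.067 and 0.067 m and y of stamp3_mid in the frame of box between -0.092 and 0.092 m and z of stamp3_mid in the frame of box between 0.008 and 0.04 m and x of stamp4_mid in the frame of box between -0.067 and 0.067 m and y of stamp4_mid in the frame of box between -0.092 and 0.092 m and z of stamp4_mid in the frame of box between 0.008 and 0.04 m), for 0.2 s.
3. the lid is seated on the box (x of lid in the frame of box between -0.009 and 0.009 m and y of lid in the frame of box between -0.009 and 0.009 m and z of lid in the frame of box between 0.057 and 0.0625 m and angle between the x axis of lid and the x axis of box, either way round below 0.12 rad and angle between the z axis of lid and the z axis of box, either way round below 0.03 rad and angle between lid's own z axis and vertical below 0.1 rad), for 0.2 s.
4. the hold-down arm is down on the lid (all of step 3 and value of joint clamp below 0.04 rad), for 0.2 s.
At the end, for the whole second after the job is handed in: The box is within 3 mm of both stops and square to them within 0.03 rad, every stamp present is in it, the lid lies flat on the rim (within 9 mm of centred, 0.12 rad of square), the hold-down arm is within 0.04 rad of level on the lid, all at rest (all of step 1 and all of step 2 and all of step 4 and linear speed of each of box, lid, stamp0, stamp1, stamp2, stamp3, stamp4 below 0.02 m/s); the robot touches nothing.
It fails at once if a bystander was moved more than 4 cm or tipped over (distance of any of glue, tub, book, mug from where it was at the start of the episode above 0.04 m or angle between any of glue, tub, book, mug's own z axis and vertical above 0.5 rad).
Of stamp0, stamp1, stamp2, stamp3, stamp4 only 3 to 5 are there at a start; the rules pass over those that are not, and their reading is None.
At some moment in a run one of stamp0, stamp1, stamp2, stamp3, stamp4 may be knocked a few centimetres aside while the robot is not near it.
Once in a run the grip may slacken for a moment while it holds something.
It also fails if it takes over 200 s, if anything falls off the work surface, if the arm or the gripper's body presses on something with over 40 N, if the wrist force passes 120 N, or if a joint passes its speed limit or range.

### The arm

A 6-joint arm with a two-finger parallel gripper is mounted at the origin on the work surface. World frame = base frame: x ahead of the robot, y to its left, z up, the work surface at z = 0. Lengths are in mm, angles in rad, forces in N, time in s.
With the tool pointing down it reaches from about 225 to 725 mm from the base axis. Payload 3.1 kg.
Tool frame: the origin (TCP) lies midway between the tips of the shut fingers; the grasp point (between the pads) lies 19 mm behind it; x points along the fingers, y is the direction in which the jaws open and shut, and the axes are right-handed (so a half turn about x gives the same grasp; the last joint's range is limited). The gripper opens to 85 mm and grips with 20 to 120 N. Pads are 22 mm wide; open, the fingers measure 114 mm over their backs; the gripper's body (76 mm by 85 mm) begins 54 mm behind the grasp point. The pads swing forward as they close: fully open they stand 13 mm farther back than shut.
Start: joints at [-1.236, 0.048, 0.099, 1.622, 0, 1.443], TCP at [234.374, -469.773, 231.312] pointing down, gripper open.
Joint ranges: [-2.91, 2.91], [-0.99, 1.94], [-1.21, 1.42], [-2.12, 2.29], [-1.49, 1.47], [-3.14, 3.14]. Speed limits (rad/s): [2.79, 2.79, 3.14, 3.14, 3.14, 3.14].

### API

Orientations are given as a rotation vector (axis times angle).
In Python, from rig import telemetry, imaging, r gives the robot as it stands. The module is installed in compiled form; this text tells all that it offers.
- The arm moves only by the tool carry_out, never from a script. Its argument "targets" is one flat list of numbers, 7 for each row, row after row: the shift along the tool's x, y, z in m, then the turn, a rotation vector about the tool's x, y, z in rad, then the finger opening in m, from 0 to 0.0854. A call has 1 to 12 rows; each row shifts and turns the commanded pose from where the row before left it, along the tool's axes as they then stand; what a row does not reach is not made up. A row lasts 1/12 s, in which the tool goes at most 41.7 mm and 7.16 degrees, less where a joint would pass 70% of its speed; a pose out of reach is approached as far as the arm can. A call is refused whole if a number of a shift passes 0.0417 or a number of a turn 0.125, either way. A call with a gripper value outside its range is refused whole. The fingers move at their own pace and stop on an object; "newtons" is the grip in N (left out, the last holds). Time passes only in rows, so rows that do not move let the fingers close. It gives the time, the measured TCP pose, the force and the opening at its end, in the units of the state.
- telemetry.sense(): the state, without advancing time (a new reading comes with each control period).
- imaging.snapshot(name): name is "scene" or "side" or "wrist"; returns a dict with "image" (480x640x3 uint8, red, green, blue), "depth" (480x640 float32, mm along the optical axis (not along the pixel's ray), 0 where there is no reading), "camera_matrix" (3x3 intrinsics, pixels), "rvec" (rotation vector, rad) and "tvec" (3), from world to camera coordinates, as OpenCV has them. Camera axes: x right, y down, z forward; pixel columns grow to the right and rows downward; lengths in mm; the calibration is good to about 2 mm. The wrist camera is an equidistant fisheye: a pixel r from the principal point sees the ray r / f radians off the axis. A picture is of the moment at which its call begins.
- r.close_job(): hands the job in, once; it reports no verdict.
The state is a dict: "t": time; "joint_pos": joint angles; "dq": joint speeds; "effort": joint torques, N m; "tool_pos": TCP position; "eef_rot": TCP orientation; "contact_force": force on the tool from outside, world axes, zero at the start; "wrist_torque": the same for the moment, N m; "gripper_width": opening from 0.0 (shut) to 1.0 (fully open).
Only numpy, scipy, OpenCV 4.12 (cv2) and the standard library are available. Lean on these libraries where they do the work, as an engineer would, in place of code of your own. Each camera call takes 0.05 s, during which the arm holds its last target.

## Working session

There is one attempt and no reset: what is moved stays moved. The work goes in short steps, Python scripts to look and compute and a tool call to move; the robot and the scene stay as the last step left them, time stands still between calls to the robot, and variables do not carry over. Pictures are saved under pics/ and viewed, and the job is handed in when it is done.

Besides the shell and the picture viewer there is one more tool, called as name(argument=value, ...) on one line, values as JSON. carry_out: Moves the arm, as the interface text tells. Its arguments: {"type":"object","properties":{"targets":{"type":"array","items":{"type":"number"}},"newtons":{"type":"number"}},"required":["targets"]}

```bash
mkdir -p pics; ls
cat > h.py <<'E'
import numpy as np, cv2
from rig import telemetry, imaging, r
from scipy.spatial.transform import Rotation as R
def snap(n,fn=None):
    s=imaging.snapshot(n)
    if fn: cv2.imwrite('pics/'+fn+'.png',s['image'][:,:,::-1])
    return s
def pts(s):
    # world points per pixel from depth (pinhole cams)
    K=s['camera_matrix'];d=s['depth'];v,u=np.mgrid[0:480,0:640]
    X=np.stack([(u-K[0,2])/K[0,0]*d,(v-K[1,2])/K[1,1]*d,d],-1)
    Rm=cv2.Rodrigues(np.array(s['rvec'],float))[0];t=np.array(s['tvec'],float).ravel()
    return (X-t)@Rm
def plane(s,uv,z):
    K=s['camera_matrix'];Rm=cv2.Rodrigues(np.array(s['rvec'],float))[0];t=np.array(s['tvec'],float).ravel()
    c=-Rm.T@t;uv=np.atleast_2d(np.asarray(uv,float))
    d=np.c_[(uv[:,0]-K[0,2])/K[0,0],(uv[:,1]-K[1,2])/K[1,1],np.ones(len(uv))]@Rm
    return c+d*((z-c[2])/d[:,2])[:,None]
E
python3 - <<'E'
from h import *
print(telemetry.sense())
for n in ['scene','side','wrist']:
    s=snap(n,n+'0'); print(n,s['camera_matrix'].tolist(),s['rvec'],s['tvec'],(s['depth']>0).mean())
    if n!='wrist':
        Rm=cv2.Rodrigues(np.array(s['rvec'],float))[0];print(-Rm.T@np.ravel(s['tvec']))
E
```

```text
pics
{'t': 0.0, 'joint_pos': array([-1.23576982e+00,  4.87468647e-02,  9.75878028e-02,  1.62201071e+00,
       -1.64342327e-05,  1.44296034e+00]), 'dq': array([ 6.69126718e-04,  4.96094463e-04,  4.40025096e-04, -1.76030264e-03,
        9.80191002e-04,  3.89478813e-05]), 'effort': array([-1.06541826e-03, -3.38784456e+01,  3.20013928e+01,  1.99937203e-02,
       -3.15511861e-04, -3.80909171e-06]), 'tool_pos': array([ 234.18045862, -469.18583208,  230.11416625]), 'eef_rot': array([ 1.96461469,  0.46541185, -1.96514316]), 'contact_force': array([-0.8241527 ,  0.41361855,  0.82725446]), 'wrist_torque': array([ 0.00986567, -0.00167568, -0.06258825]), 'gripper_width': 0.9950456532489427}
scene [[525.7464688697618, 0.0, 326.4144274976017], [0.0, 525.7464688697618, 231.4358813509626], [0.0, 0.0, 1.0]] [ 0.67527181  2.81416049 -0.82163832] [ 569.73429227 -143.21378294 1347.88504625] 0.996162109375
[ 894.15936813  494.21155183 1057.41922422]
side [[488.5524205918385, 0.0, 330.1193918864536], [0.0, 488.5524205918385, 229.74075977421654], [0.0, 0.0, 1.0]] [ 2.37503426 -0.63350716  0.22523001] [-573.36222485  238.4543606  1010.18445902] 0.9959602864583333
[ 269.23539746 -690.35592727  925.74205838]
wrist [[371.64829954431775, 0.0, 312.31312622525326], [0.0, 371.64829954431775, 237.89073471967114], [0.0, 0.0, 1.0]] [-2.42388543  1.4978784   0.2537304 ] [-524.31490416  -42.98471406  381.10515752] 0.9959798177083333
```

View pics/scene0.png

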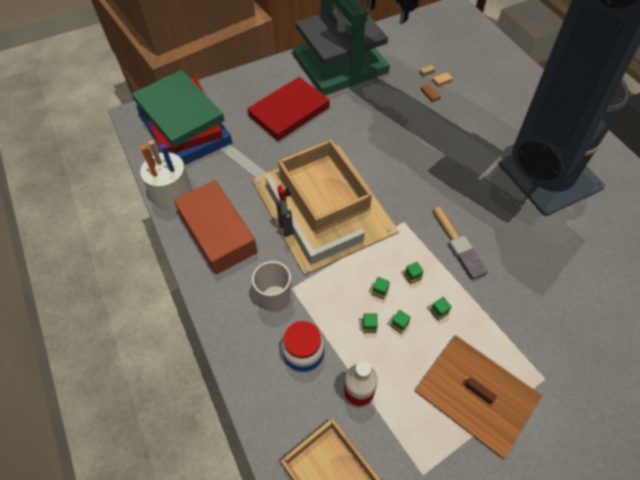

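View pics/side0.png

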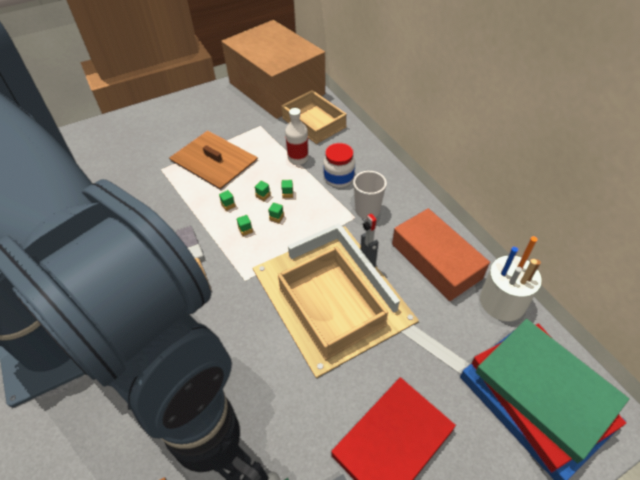

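View pics/wrist0.png

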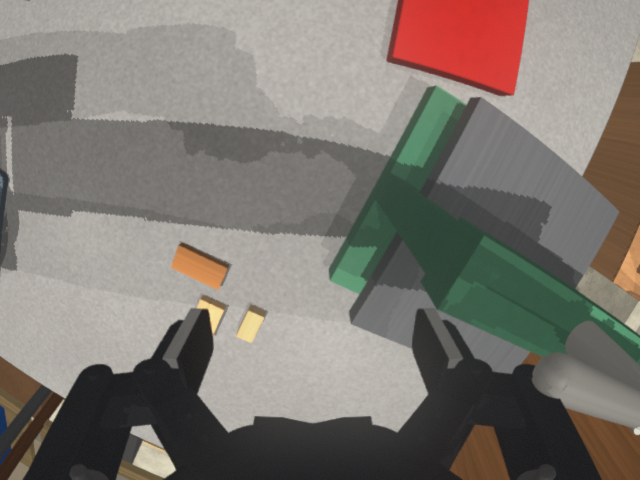

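The scene view shows five green stamps on the sheet (x 370–442, y 271–321), the box on the jig near (325,185), the lid near (480,393) and the clamp upright at (284,210). Next I measure them.

Run:
```python
from h import *
for n in ['scene','side']:
    s=snap(n); P=pts(s); im=s['image']; hsv=cv2.cvtColor(im,cv2.COLOR_RGB2HSV)
    print(n)
    g=cv2.inRange(hsv,(50,120,60),(80,255,255))
    c,l,st,ce=cv2.connectedComponentsWithStats(g)
    for i in range(1,c):
        if 60<st[i,4]<900:
            m=(l==i); q=P[m]; top=q[q[:,2]>36]
            if len(top)>10: 
                rc=cv2.minAreaRect(top[:,:2].astype(np.float32)); print('stamp',np.round(rc[0],1),np.round(rc[1],1),round(rc[2],1),'z',np.round(np.percentile(q[:,2],[5,50,95]),1),len(top))
    x,y,z=P[...,0],P[...,1],P[...,2]
    print('bench z',np.median(z[(abs(z)<15)]))
    # heights histogram near jig
    # region pixels of jig
    if n=='scene': R0=(slice(130,275),slice(240,400))
    else: R0=(slice(215,375),slice(250,420))
    sub=P[R0].reshape(-1,3); h,e=np.histogram(sub[:,2],bins=np.arange(-4,200,4)); print([(int(a),int(b)) for a,b in zip(e,h) if b>20])
    for lo,hi,nm in [(5,11.5,'plate'),(44,52,'stops'),(63,72,'rim'),(100,220,'clamp')]:
        q=sub[(sub[:,2]>lo)&(sub[:,2]<hi)]
        rc=cv2.minAreaRect(q[:,:2].astype(np.float32)); print(nm,len(q),np.round(rc[0],1),np.round(rc[1],1),round(rc[2],1),np.round(np.median(q[:,2]),1))
    # lid
    if n=='scene': R0=(slice(330,460),slice(410,550))
    else: R0=(slice(125,195),slice(160,265))
    hs=hsv[R0];mm=cv2.inRange(hs,(3,90,40),(20,255,255))>0
    q=P[R0][mm]; t=q[(q[:,2]>8)&(q[:,2]<17)]
    rc=cv2.minAreaRect(t[:,:2].astype(np.float32)); print('lid',len(t),np.round(rc[0],1),np.round(rc[1],1),round(rc[2],1),np.median(t[:,2]))
    t=q[(q[:,2]>30)]
    rc=cv2.minAreaRect(t[:,:2].astype(np.float32)); print('grip',len(t),np.round(rc[0],1),np.round(rc[1],1),round(rc[2],1),np.percentile(t[:,2],[50,95]))
    for nm,mk in [('glue',None)]: pass
```

```text
scene
stamp [470.8  92.6] [27.  26.8] 84.0 z [33.1 42.3 45.4] 136
stamp [724.4 282.6] [541.9  27. ] 48.4 z [29.5 41.8 46.1] 144
stamp [677.1 332. ] [541.   30.1] 33.6 z [35.2 42.3 45.7] 160
stamp [556.6 178.1] [27.6 26.9] 28.1 z [34.1 42.2 45.4] 161
stamp [615.7 151.8] [28.5 25.1] 61.0 z [32.3 42.2 45.7] 163
bench z 1.311990409481247
[(-4, 3423), (0, 6628), (4, 2314), (8, 2390), (12, 1256), (16, 1576), (20, 409), (24, 291), (28, 281), (32, 298), (36, 271), (40, 257), (44, 467), (48, 559), (52, 234), (56, 231), (60, 312), (64, 596), (68, 463), (72, 71), (76, 36), (80, 45), (84, 48), (88, 48), (92, 56), (96, 81), (100, 103), (104, 22), (156, 25), (168, 35)]
plate 3832 [ 557.  -207.5] [441.4 421.1] 62.6 8.4
stops 1026 [ 630.9 -165.6] [330.1 269. ] 3.4 48.2
rim 1145 [ 625.  -176.6] [380.1 234.6] 20.1 67.4
clamp 330 [720.5 -88.6] [182.1  76. ] 62.6 128.7
lid 7101 [493.3 372.4] [151.7 200.4] 23.8 13.65889517932919
grip 314 [684.  445.3] [427.4  59.1] 21.0 [  39.35174323 1057.41922422]
side
stamp [ 438.2 -266.1] [913.1  24. ] 66.8 z [20.3 38.1 42.3] 70
stamp [556.6 168.2] [24.7 28.6] 23.5 z [20.8 37.5 42. ] 76
stamp [462.4 185. ] [24.2 28.4] 5.4 z [20.6 37.2 42.6] 77
stamp [ 406.2 -294.9] [836.6  30. ] 68.8 z [19.8 38.2 42.3] 80
stamp [467.9  83.5] [24.7 24.6] 87.2 z [21.7 38.4 42.2] 88
bench z -0.9111279325460019
[(-4, 8019), (0, 3201), (4, 3461), (8, 1406), (12, 2972), (16, 1066), (20, 361), (24, 355), (28, 369), (32, 348), (36, 363), (40, 427), (44, 838), (48, 415), (52, 257), (56, 300), (60, 646), (64, 1026), (68, 157), (88, 25), (96, 43), (100, 34), (148, 23), (152, 24), (156, 29), (168, 31)]
plate 4202 [ 601.8 -134.7] [446.6 331.9] 88.9 7.1
stops 1253 [ 613.9 -115.8] [298.9 390.9] 1.5 47.0
rim 1408 [ 648.4 -210.3] [364.  202.3] 0.8 65.7
clamp 284 [ 667.5 -155.5] [22.6 39.3] 15.5 147.2
lid 2245 [495.  367.1] [151.  204.8] 23.7 10.92859811222825
grip 124 [ 395.8 -150.9] [1107.2   43.9] 79.1 [ 36.57233133 925.74205838]
```

Run:
```python
from h import *
s=snap('scene');cv2.imwrite('pics/jigc.png',cv2.resize(s['image'][130:280,230:410,::-1],None,fx=4,fy=4,interpolation=cv2.INTER_CUBIC))
s=snap('side');cv2.imwrite('pics/jigs.png',cv2.resize(s['image'][200:380,240:430,::-1],None,fx=3.3,fy=3.3,interpolation=cv2.INTER_CUBIC))
```

```text
(no output)
```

View pics/jigc.png

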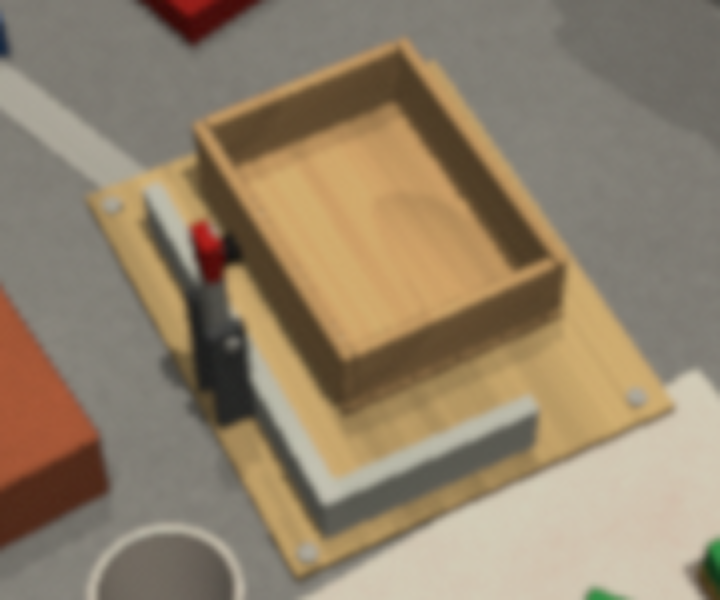

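View pics/jigs.png

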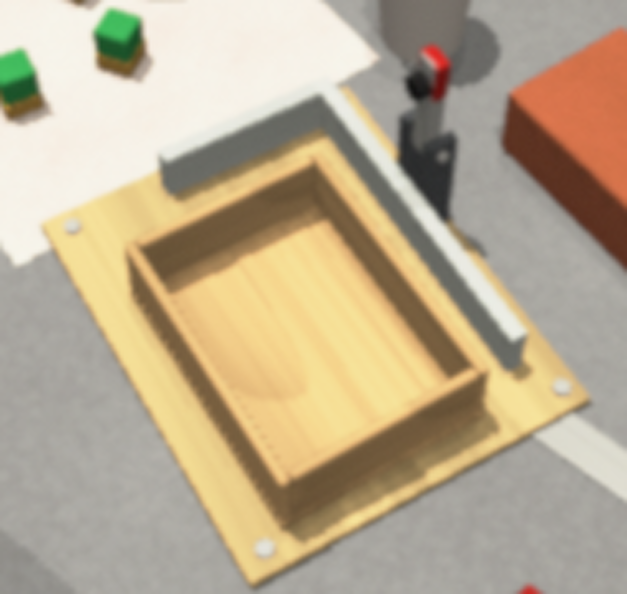

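The crops show the four box rim corners, three plate corners and the stops' inner corner clearly in both views. I cast those pixels onto their planes.

Run:
```python
from h import *
sc=snap('scene');sd=snap('side')
S=lambda l:np.array(l)/4+[230,130]-0.4
D=lambda l:np.array(l)/3.3+[240,200]-0.35
def fit(p,q):  # local p -> world q rigid
    pm,qm=p.mean(0),q.mean(0);a=p-pm;b=q-qm
    th=np.arctan2((a[:,0]*b[:,1]-a[:,1]*b[:,0]).sum(),(a*b).sum());c,s=np.cos(th),np.sin(th);Rr=np.array([[c,-s],[s,c]])
    t=qm-Rr@pm; return t,th,np.abs(p@Rr.T+t-q).max()
# rim: order far..; scene
A=plane(sc,S([(403,40),(195,125),(345,360),(563,262)]),68)[:,:2]; print('rim scene',A.round(0).tolist())
B=plane(sd,D([(290,485),(487,375),(315,160),(128,248)]),68)[:,:2];print('rim side',B.round(0).tolist())
# box local: order: (-x,-y),(+x,-y),(+x,+y),(-x,+y)
L=np.array([(-75,-100),(75,-100),(75,100),(-75,100)])
for Q in (A,B,(A+B)/2): print('box',fit(L,Q))
# plate corners: scene (88,200)=(112,-180) (298,577)=(112,125) (673,407)=(-138,125)
a=plane(sc,S([(88,200),(298,577),(673,407)]),8)[:,:2]
b=plane(sd,D([(590,402),(250,586),(42,228)]),8)[:,:2]
print('jig sc',fit(np.array([(112,-180),(112,125),(-138,125)]),a))
print('jig sd',fit(np.array([(112,-180),(-138,-180),(-138,125)]),b))
for n,s in (('scene',sc),('side',sd)):
    P=pts(s);hsv=cv2.cvtColor(s['image'],cv2.COLOR_RGB2HSV)
    m=((hsv[...,1]<45)&(P[...,2]>43)&(P[...,2]<52)&(P[...,0]>350)&(P[...,0]<750)&(P[...,1]>-330)&(P[...,1]<120)).astype(np.uint8)
    c,l,st,ce=cv2.connectedComponentsWithStats(m)
    for i in np.argsort(-st[1:,4])[:2]+1: 
        q=P[l==i]; print(n,'stop',st[i],np.median(q[:,2]).round(1))
```

```text
rim scene [[472.0, -308.0], [617.0, -304.0], [612.0, -107.0], [468.0, -111.0]]
rim side [[474.0, -316.0], [614.0, -312.0], [606.0, -118.0], [466.0, -120.0]]
box (array([ 541.96842274, -207.48506533]), np.float64(0.024578436551566274), np.float64(3.1248069460152124))
box (array([ 540.10754094, -216.41768148]), np.float64(0.03334416675116131), np.float64(5.949519809095818))
box (array([ 541.03798184, -211.95137341]), np.float64(0.02892989806435585), np.float64(4.0904154401578126))
jig sc (array([ 573.31157916, -148.84144893]), np.float64(0.005456827137735369), np.float64(1.8587896674050057))
jig sd (array([ 572.87666336, -156.26411819]), np.float64(0.002727464828711452), np.float64(2.9471224045575752))
scene stop [284 216  80  41 509] 48.5
scene stop [267 177  13  25  94] 48.7
side stop [288 223 111  81 823] 46.4
side stop [356 201  14   8  34] 47.3
```

```bash
cat >> h.py <<'E'
def to(p,yaw,ref=None):
    """delta in tool axes (m) + turn about tool x for tool-down pose, jaw dir (tool y) at world angle yaw"""
    s=telemetry.sense();Rt=R.from_rotvec(s['eef_rot']).as_matrix();d=Rt.T@(np.array(p)-s['tool_pos'])/1000
    y=Rt[:,1];cy=np.arctan2(y[1],y[0])
    dy=(yaw-cy+np.pi/2)%np.pi-np.pi/2
    tg=np.column_stack([[0,0,-1],[np.cos(cy+dy),np.sin(cy+dy),0],np.cross([0,0,-1],[np.cos(cy+dy),np.sin(cy+dy),0])])
    rv=R.from_matrix(Rt.T@tg).as_rotvec()
    print('t',round(s['t'],2),'pos',s['tool_pos'].round(1),'jaw',round(np.degrees(cy),1),'q1,q6',s['joint_pos'][[0,5]].round(2),'F',s['contact_force'].round(1),'w',round(s['gripper_width'],3))
    print('d tool',d.round(4),'norm',np.linalg.norm(d).round(3),'rot',rv.round(3)); print('Rt',Rt.round(3).tolist())
E
python3 - <<'E'
from h import *
to((480,-30,420),0)
E
```

```text
t 0.45 pos [ 234.4 -469.7  231.2] jaw -63.5 q1,q6 [-1.24  1.44] F [ 0.2 -0.1  0.4] w 0.999
d tool [-0.1887 -0.2838 -0.4161] norm 0.538 rot [-1.108 -0.     0.   ]
Rt [[-0.0, 0.446, -0.895], [0.0, -0.895, -0.446], [-1.0, -0.0, -0.0]]
```

carry_out(targets=[-0.0377,0,0,-0.123,0,0,0.085,-0.0377,0,0,-0.123,0,0,0.085,-0.0377,0,0,-0.123,0,0,0.085,-0.0377,0,0,-0.123,0,0,0.085,-0.0377,0,0,-0.123,0,0,0.085,0,0,0,-0.123,0,0,0.085,0,0,0,-0.123,0,0,0.085,0,0,0,-0.123,0,0,0.085,0,0,0,-0.124,0,0,0.085,0,0.019,-0.034,0,0,0,0.085,0,0.019,-0.034,0,0,0,0.085,0,0.019,-0.034,0,0,0,0.085])

```text
t: 1.45
tool_pos: [291.6, -367.1, 419.2]
eef_rot: [1.211, 1.209, -1.211]
contact_force: [1.9, -0.5, -0.3]
gripper_width: 0.997
```

carry_out(targets=[0,0.019,-0.034,0,0,0,0.085,0,0.019,-0.034,0,0,0,0.085,0,0.019,-0.034,0,0,0,0.085,0,0.019,-0.034,0,0,0,0.085,0,0.019,-0.034,0,0,0,0.085,0,0.019,-0.034,0,0,0,0.085,0,0.019,-0.034,0,0,0,0.085,0,0.019,-0.034,0,0,0,0.085,0,0.019,-0.034,0,0,0,0.085,0,0.019,-0.034,0,0,0,0.085,0,0,0,0,0,0,0.085,0,0,0,0,0,0,0.085])

```text
t: 2.45
tool_pos: [481.9, -26.0, 419.3]
eef_rot: [1.205, 1.212, -1.207]
contact_force: [-0.8, -0.1, -0.6]
gripper_width: 0.993
```

Run:
```python
from h import *
to((480,-30,420),0)
s=snap('wrist','w1');snap('scene','sc1');snap('side','sd1')
Rm=cv2.Rodrigues(np.array(s['rvec'],float))[0];print(-Rm.T@np.ravel(s['tvec']),Rm)
```

```text
t 2.45 pos [481.9 -26.  419.3] jaw 0.3 q1,q6 [-0.19  1.37] F [-0.8 -0.1 -0.6] w 0.993
d tool [-0.0007 -0.0019  0.004 ] norm 0.005 rot [0.005 0.    0.001]
Rt [[-0.001, 1.0, 0.005], [-0.0, 0.005, -1.0], [-1.0, -0.001, 0.0]]
[481.48967551  57.83010641 562.19493511] [[ 9.99986111e-01  5.21088023e-03 -7.90479750e-04]
 [ 5.18342638e-03 -9.45192364e-01  3.26472857e-01]
 [ 9.54055531e-04 -3.26472420e-01 -9.45206247e-01]]
```

View pics/w1.png

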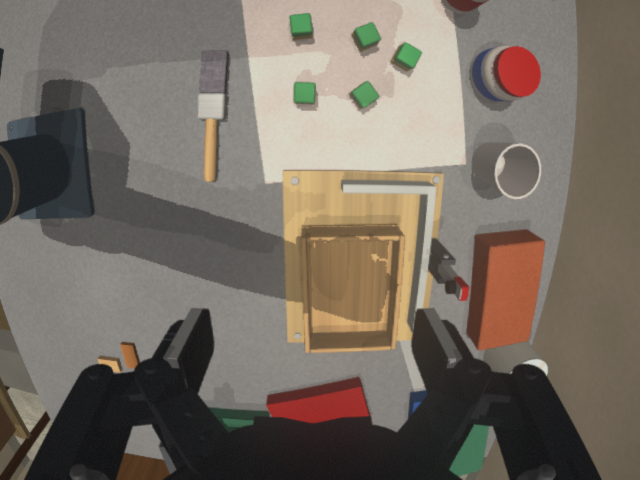

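View pics/sc1.png

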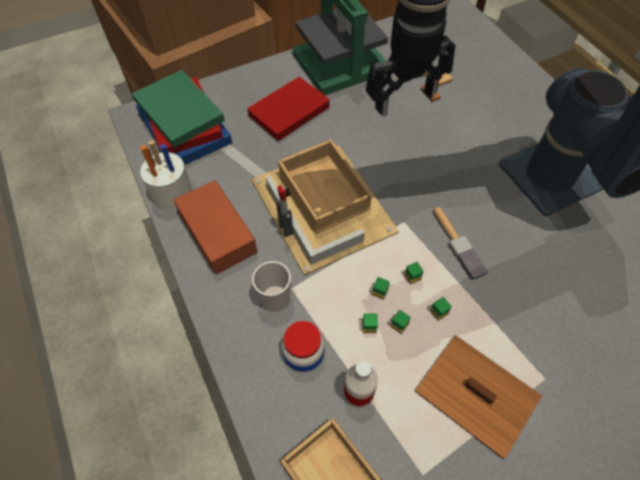

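The wrist view from above shows the stamps at the top (300–410, 20–95), the jig with its stops in the middle and the clamp at (455,280). I measure everything from it.

```bash
cat >> h.py <<'E'
def wray(s,uv):
    K=np.array(s['camera_matrix'],float);uv=np.atleast_2d(np.asarray(uv,float)).reshape(-1,1,2)
    q=(uv.reshape(-1,2)-[K[0,2],K[1,2]])/K[0,0];th=np.linalg.norm(q,axis=1)
    sc=np.where(th>1e-9,np.sin(th)/np.maximum(th,1e-9),1)
    d=np.c_[q*sc[:,None],np.cos(th)]
    Rm=cv2.Rodrigues(np.array(s['rvec'],float))[0];t=np.array(s['tvec'],float).ravel()
    return -Rm.T@t,d@Rm
def wplane(s,uv,z):
    c,d=wray(s,uv);return c+d*((z-c[2])/d[:,2])[:,None]
def wpts(s):
    v,u=np.mgrid[0:480,0:640];uv=np.c_[u.ravel(),v.ravel()]
    c,d=wray(s,uv);Rm=cv2.Rodrigues(np.array(s['rvec'],float))[0]
    dc=d@Rm.T;k=s['depth'].ravel()/dc[:,2]
    return (c+d*k[:,None]).reshape(480,640,3)
def fit(p,q):
    p=np.array(p,float);pm,qm=p.mean(0),q.mean(0);a=p-pm;b=q-qm
    th=np.arctan2((a[:,0]*b[:,1]-a[:,1]*b[:,0]).sum(),(a*b).sum());c,s=np.cos(th),np.sin(th);Rr=np.array([[c,-s],[s,c]])
    t=qm-Rr@pm; return t.round(1),round(th,4),(q-p@Rr.T-t).round(1).tolist()
def stamps(s,P,zmin=37):
    hsv=cv2.cvtColor(s['image'],cv2.COLOR_RGB2HSV)
    g=cv2.inRange(hsv,(50,110,40),(80,255,255));c,l,st,ce=cv2.connectedComponentsWithStats(g)
    for i in range(1,c):
        if 60<st[i,4]:
            q=P[l==i];top=q[(q[:,2]>zmin)&(q[:,2]<80)]
            if len(top)>20 and np.ptp(top[:,0])<60 and np.ptp(top[:,1])<60:
                rc=cv2.minAreaRect(top[:,:2].astype(np.float32));print('stamp px',ce[i].round(0),'c',np.round(rc[0],1),np.round(rc[1],1),'ang',round(rc[2],1),'z',np.round(np.percentile(q[:,2],[5,50,95]),1))
E
python3 - <<'E'
from h import *
s=snap('wrist');P=wpts(s);z=P[...,2]
print('bench',np.median(z[abs(z)<15]))
stamps(s,P)
im=cv2.resize(s['image'][160:370,270:480,::-1],None,fx=2.85,fy=2.85,interpolation=cv2.INTER_CUBIC);cv2.imwrite('pics/w1c.png',im)
E
```

```text
bench 0.5875679886506759
stamp px [300.  21.] c [463.9 188.2] [25.9 25.9] ang 6.7 z [40.7 42.3 43.9]
stamp px [367.  31.] c [556.4 175.4] [23.8 24.6] ang 25.1 z [40.8 42.4 44. ]
stamp px [408.  52.] c [614.9 149.3] [25.6 25.9] ang 61.7 z [40.7 42.5 44.2]
stamp px [303.  90.] c [469.7  88.5] [24.1 24.7] ang 89.9 z [40.5 42.2 43.6]
```

View pics/w1c.png

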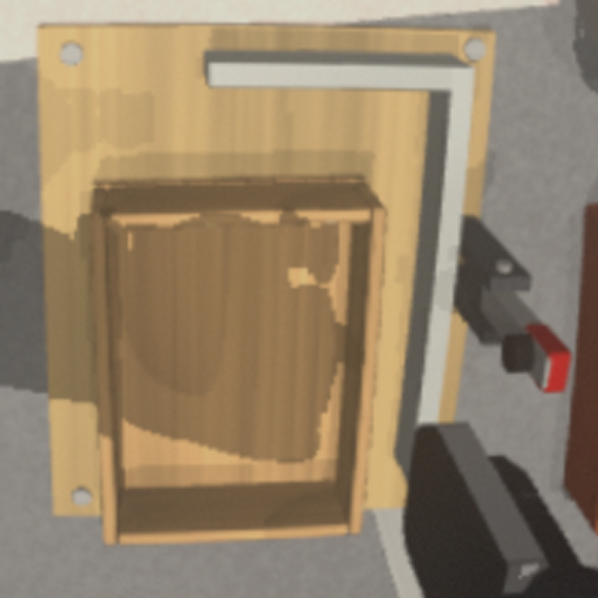

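Run:
```python
from h import *
s=snap('wrist');P=wpts(s)
S=lambda l:np.array(l)/2.85+[270,160]-0.35
A=wplane(s,S([(105,543),(360,532),(384,208),(95,212)]),68)[:,:2]
print(A.round(1).tolist());print('box',fit([(-75,-100),(75,-100),(75,100),(-75,100)],A))
B=wplane(s,S([(38,27),(495,30),(53,515)]),8)[:,:2];print('jig',fit([(-138,125),(112,125),(-138,-180)],B))
C=wplane(s,S([(209,87),(452,90),(417,425)]),48)[:,:2];print('stops',C.round(1).tolist(),fit([(-50,100),(75,100)],C[:2]))
hsv=cv2.cvtColor(s['image'],cv2.COLOR_RGB2HSV)
def red(pxbox):
    a,b,c,d=pxbox;q=P[b:d,a:c][cv2.inRange(hsv[b:d,a:c],(0,180,120),(5,255,255))>0];return q
q=red((440,270,475,305));print('tip',np.percentile(q,[10,50,90],axis=0).round(0))
# fifth stamp
sub=P[75:115,345:385].reshape(-1,3);t=sub[sub[:,2]>40];rc=cv2.minAreaRect(t[:,:2].astype(np.float32));print('st5',rc)
# check depth heights
for nm,(a,b) in {'rimTR':(404,230),'plate':(300,200),'stop':(380,186)}.items(): print(nm,P[b,a].round(1))
```

```text
[[471.2, -309.9], [618.9, -306.0], [612.8, -108.5], [467.9, -110.5]]
box (array([ 542.7, -208.7]), np.float64(0.0224), [[1.3, 0.5], [-1.0, 1.0], [-2.6, -1.4], [2.4, -0.1]])
jig (array([ 575. , -151.3]), np.float64(0.0049), [[0.6, -0.5], [-0.2, 0.6], [-0.5, -0.1]])
stops [[524.5, -51.8], [650.2, -51.4], [650.5, -246.3]] (array([ 575.1, -151.7]), np.float64(0.0032), [[-0.4, -0.0], [0.4, 0.0]])
tip [[ 671. -155.  171.]
 [ 673. -149.  172.]
 [ 676. -142.  173.]]
st5 ((527.8110961914062, 69.64485931396484), (93.74403381347656, 29.877016067504883), 35.06494140625)
rimTR [ 628.  -124.1    7.3]
plate [462.2 -75.8   7.2]
stop [577.4 -45.3  47.8]
```

Wrist measurements agree with each other: jig origin (575, −151.5), yaw about 0.003; box (542.7, −208.7), yaw about 0.022. I push +x first, from outside the −x wall with the fingers shut.

carry_out(targets=[0.0337,-0.0053,0.0229,0,0,0,0,0.0337,-0.0053,0.0229,0,0,0,0,0.0337,-0.0053,0.0229,0,0,0,0,0.0337,-0.0053,0.0229,0,0,0,0,0.0337,-0.0053,0.0229,0,0,0,0,0.0337,-0.0053,0.0229,0,0,0,0,0.0337,-0.0053,0.0229,0,0,0,0,0.0337,-0.0053,0.0229,0,0,0,0,0.01,0,0,0,0,0,0,0,0,0,0,0,0,0])

```text
t: 3.53
tool_pos: [435.3, -211.1, 136.1]
eef_rot: [1.213, 1.215, -1.215]
contact_force: [-0.8, 0.1, -0.2]
gripper_width: -0.001
```

Run:
```python
from h import *
to((435,-208,35),0.003)
snap('wrist','w2')
```

```text
t 3.53 pos [ 435.3 -211.1  136.1] jaw -0.3 q1,q6 [-0.59  0.99] F [-0.8  0.1 -0.2] w -0.001
d tool [ 0.1011  0.0003 -0.0026] norm 0.101 rot [-0.008 -0.005  0.007]
Rt [[-0.007, 1.0, -0.005], [0.005, -0.005, -1.0], [-1.0, -0.007, -0.005]]
```

View pics/w2.png

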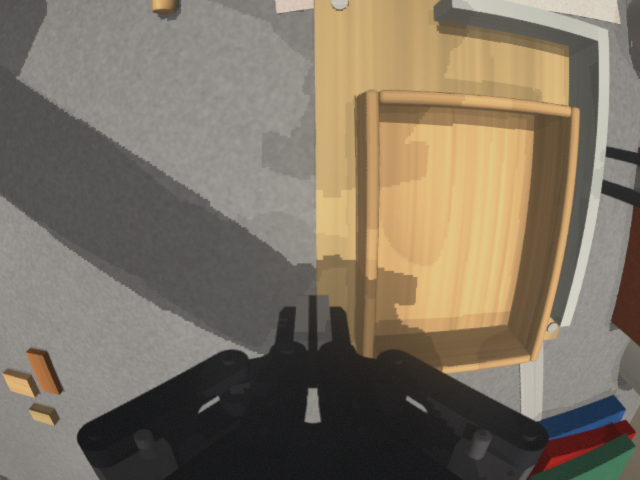

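The shut fingers at (313,330) are clear of the box wall at (370,250). I descend and push.

carry_out(targets=[0.031,0,0,0,0,0,0,0.031,0,0,0,0,0,0,0.031,0,0,0,0,0,0,0,0,0,0,0,0,0,0,0.01,0,0,0,0,0,0,0.01,0,0,0,0,0,0,0.01,0,0,0,0,0,0,0.006,0,0,0,0,0,0,0,0,0,0,0,0])

```text
t: 4.33
tool_pos: [478.3, -211.9, 49.7]
eef_rot: [1.209, 1.205, -1.206]
contact_force: [0.2, -0.9, -0.1]
gripper_width: -0.001
```

carry_out(targets=[0,0.004,0,0,0,0,0,0,0.003,0,0,0,0,0,0,0.001,0,0,0,0,0,0,0,0,0,0,0,0])

```text
t: 4.67
tool_pos: [482.7, -211.3, 48.0]
eef_rot: [1.208, 1.209, -1.211]
contact_force: [-4.2, -0.2, 2.5]
gripper_width: 0.004
```

Run:
```python
from h import *
to((485.5,-208,45),0.003)
snap('wrist','w3')
```

```text
t 4.67 pos [ 482.7 -211.3   48. ] jaw -0.0 q1,q6 [-0.54  1.03] F [-4.2 -0.2  2.5] w 0.004
d tool [ 0.003   0.0028 -0.0033] norm 0.005 rot [-0.003  0.001  0.001]
Rt [[-0.001, 1.0, -0.0], [-0.001, -0.0, -1.0], [-1.0, -0.001, 0.001]]
```

View pics/w3.png

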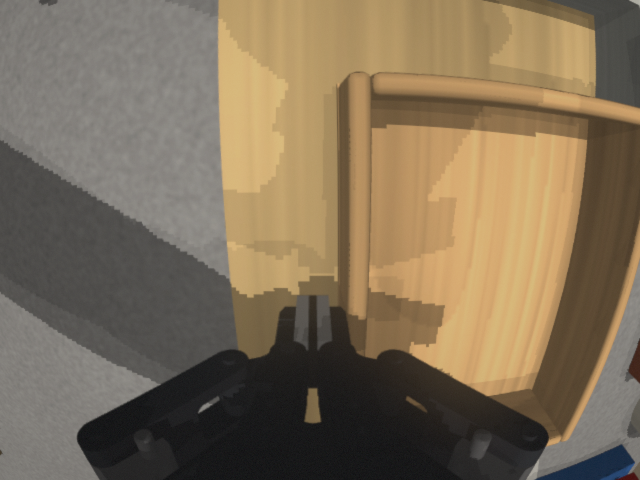

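carry_out(targets=[0,0.0015,0,0,0,0,0,0,0.0015,0,0,0,0,0,0,0,0,0,0,0,0])

```text
t: 4.97
tool_pos: [485.2, -211.2, 47.7]
eef_rot: [1.208, 1.21, -1.211]
contact_force: [-5.7, -0.5, 5.2]
gripper_width: 0.001
```

carry_out(targets=[0,0.0015,0,0,0,0,0,0,0.001,0,0,0,0,0,0,0,0,0,0,0,0])

```text
t: 5.22
tool_pos: [485.2, -211.1, 47.7]
eef_rot: [1.206, 1.213, -1.215]
contact_force: [-11.4, -0.8, 8.9]
gripper_width: 0.0
```

carry_out(targets=[0,0.0015,0,0,0,0,0,0,0.001,0,0,0,0,0,0,0,0,0,0,0,0])

```text
t: 5.47
tool_pos: [485.3, -211.1, 47.7]
eef_rot: [1.204, 1.217, -1.22]
contact_force: [-17.6, -0.3, 13.6]
gripper_width: -0.004
```

carry_out(targets=[0,-0.02,0,0,0,0,0,-0.02,-0.015,0,0,0,0,0,-0.035,0,0,0,0,0,0,-0.035,0,0,0,0,0,0,0,0,0,0,0,0,0])

```text
t: 5.88
tool_pos: [460.8, -213.4, 145.4]
eef_rot: [1.211, 1.193, -1.202]
contact_force: [0.5, -0.3, 0.8]
gripper_width: -0.002
```

Run:
```python
from h import *
to((577,-335,130),0.003)
s=snap('scene')
print(plane(s,[(250,107),(280,135),(328,103),(300,80),(340,85),(300,60),(387,65)],10).round(0)[:,:2])
```

```text
t 5.88 pos [ 460.8 -213.4  145.4] jaw -0.0 q1,q6 [-0.57  1.  ] F [ 0.5 -0.3  0.8] w -0.002
d tool [0.0179 0.116  0.1214] norm 0.169 rot [-0.003  0.007 -0.014]
Rt [[0.014, 1.0, -0.0], [-0.007, -0.0, -1.0], [-1.0, 0.014, 0.007]]
[[ 591. -564.]
 [ 560. -430.]
 [ 390. -479.]
 [ 420. -600.]
 [ 326. -529.]
 [ 382. -678.]
 [ 162. -541.]]
```

carry_out(targets=[0,0.0235,0.0255,0,0,0,0,0,0.0235,0.0255,0,0,0,0,0,0.0235,0.0255,0,0,0,0,0,0.0235,0.0255,0,0,0,0,0,0.0235,0.0255,0,0,0,0,0,0,0,0,0,0,0,0,0,0,0,0,0,0])

```text
t: 6.52
tool_pos: [574.0, -339.1, 133.2]
eef_rot: [1.211, 1.213, -1.21]
contact_force: [-0.4, -0.2, 0.0]
gripper_width: -0.0
```

Run:
```python
from h import *
to((577,-335,45),0.003)
s=snap('wrist','w4')
```

```text
t 6.52 pos [ 574.  -339.1  133.2] jaw -0.1 q1,q6 [-0.63  0.94] F [-0.4 -0.2  0. ] w -0.0
d tool [ 0.0882  0.0032 -0.0038] norm 0.088 rot [-0.004 -0.003  0.003]
Rt [[-0.003, 1.0, -0.001], [0.003, -0.001, -1.0], [-1.0, -0.003, -0.003]]
```

View pics/w4.png

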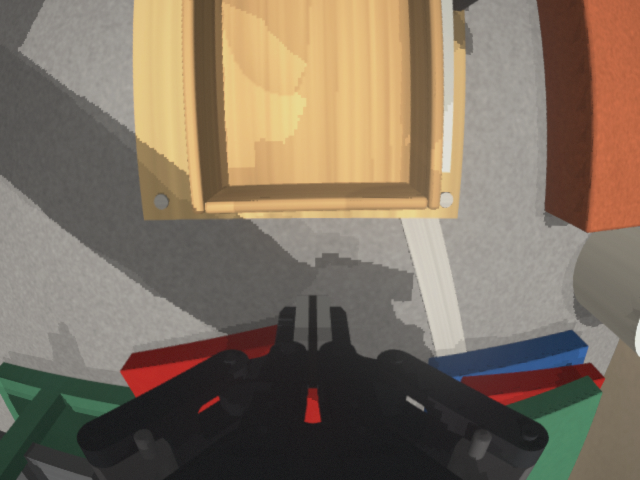

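The box now lies along the back stop, and the fingers (313,330) are clear in front of its −y wall. I go down and push +y.

carry_out(targets=[0.029,0,0,0,0,0,0,0.029,0,0,0,0,0,0,0.029,0,0,0,0,0,0,0,0,-0.008,0,0,0,0,0,0,-0.008,0,0,0,0,0,0,-0.01,0,0,0,0,0,0,-0.01,0,0,0,0,0,0,-0.01,0,0,0,0,0,0,-0.01,0,0,0,0,0,0,-0.008,0,0,0,0,0,0,-0.004,0,0,0,0,0,0,0,0,0,0,0])

```text
t: 7.57
tool_pos: [574.8, -270.6, 53.3]
eef_rot: [1.208, 1.205, -1.208]
contact_force: [-1.1, -2.9, 2.2]
gripper_width: 0.001
```

carry_out(targets=[0,0,-0.003,0,0,0,0,0,0,-0.002,0,0,0,0,0,0,-0.001,0,0,0,0,0,0,0,0,0,0,0])

```text
t: 7.9
tool_pos: [574.8, -266.6, 53.1]
eef_rot: [1.207, 1.202, -1.21]
contact_force: [-1.5, -6.2, 3.6]
gripper_width: -0.001
```

carry_out(targets=[0,0,-0.002,0,0,0,0,0,0,-0.001,0,0,0,0,0,0,0,0,0,0,0])

```text
t: 8.15
tool_pos: [574.8, -263.7, 53.1]
eef_rot: [1.208, 1.202, -1.21]
contact_force: [-2.1, -5.8, 3.9]
gripper_width: -0.0
```

carry_out(targets=[0,0,-0.0015,0,0,0,0,0,0,-0.001,0,0,0,0,0,0,0,0,0,0,0])

```text
t: 8.4
tool_pos: [574.8, -261.8, 53.2]
eef_rot: [1.207, 1.201, -1.211]
contact_force: [-1.4, -6.9, 4.5]
gripper_width: -0.002
```

carry_out(targets=[0,0,-0.0015,0,0,0,0,0,0,-0.001,0,0,0,0,0,0,0,0,0,0,0])

```text
t: 8.65
tool_pos: [574.8, -261.7, 53.2]
eef_rot: [1.204, 1.197, -1.214]
contact_force: [-1.9, -11.7, 1.3]
gripper_width: 0.005
```

carry_out(targets=[0,0,-0.0015,0,0,0,0,0,0,-0.001,0,0,0,0,0,0,0,0,0,0,0])

```text
t: 8.9
tool_pos: [574.8, -261.7, 53.3]
eef_rot: [1.202, 1.193, -1.217]
contact_force: [-2.3, -16.5, 0.6]
gripper_width: -0.002
```

carry_out(targets=[0,0,0.015,0,0,0,0,-0.02,0,0.015,0,0,0,0,-0.035,0,0,0,0,0,0,-0.035,0,0,0,0,0,0,0,-0.03,-0.02,0,0,0,0,0,-0.03,-0.02,0,0,0,0,0,-0.03,-0.02,0,0,0,0,0,-0.03,-0.02,0,0,0,0,0,-0.01,-0.02,0,0,0,0,0,0,0,0,0,0,0,0,0,0,0,0,0,0])

```text
t: 9.82
tool_pos: [443.7, -182.3, 140.8]
eef_rot: [1.21, 1.21, -1.205]
contact_force: [0.2, -0.5, -0.3]
gripper_width: 0.002
```

Run:
```python
from h import *
to((455,-152,130),0.003)
s=snap('wrist','w5')
```

```text
t 9.82 pos [ 443.7 -182.3  140.8] jaw 0.1 q1,q6 [-0.53  1.04] F [ 0.2 -0.5 -0.3] w 0.002
d tool [ 0.0108  0.0113 -0.0303] norm 0.034 rot [-0.001 -0.002 -0.002]
Rt [[0.002, 1.0, 0.002], [0.002, 0.002, -1.0], [-1.0, 0.002, -0.002]]
```

View pics/w5.png

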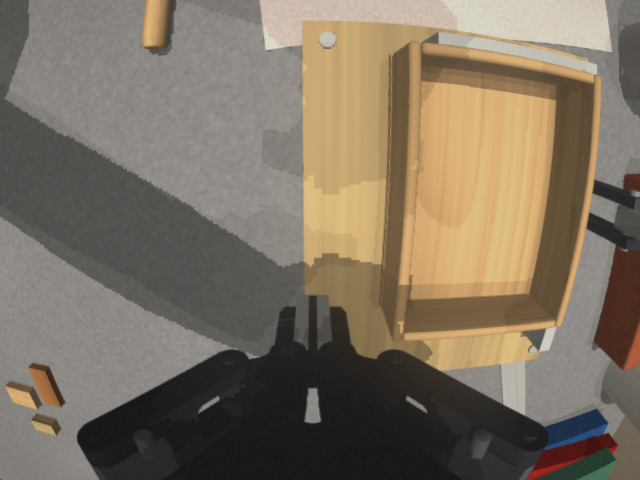

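The box sits in the corner against both stops. I nudge it again in +x to be sure.

carry_out(targets=[0.03,0,-0.028,0,0,0,0,0.03,0,0,0,0,0,0,0.028,0,0,0,0,0,0,0,0.015,0,0,0,0,0,0,0.015,0,0,0,0,0,0,0.008,0,0,0,0,0,0,0.002,0,0,0,0,0,0,0,0,0,0,0,0])

```text
t: 10.53
tool_pos: [485.0, -156.6, 52.9]
eef_rot: [1.209, 1.208, -1.208]
contact_force: [0.3, -0.4, -0.1]
gripper_width: 0.0
```

carry_out(targets=[0,0.0015,0,0,0,0,0,0,0.001,0,0,0,0,0,0,0,0,0,0,0,0])

```text
t: 10.78
tool_pos: [486.0, -156.2, 52.7]
eef_rot: [1.209, 1.209, -1.209]
contact_force: [0.5, 0.1, 0.3]
gripper_width: -0.002
```

carry_out(targets=[0,0.0015,0,0,0,0,0,0,0.001,0,0,0,0,0,0,0,0,0,0,0,0])

```text
t: 11.03
tool_pos: [486.3, -156.1, 52.5]
eef_rot: [1.207, 1.212, -1.213]
contact_force: [-6.6, -0.6, 5.1]
gripper_width: -0.001
```

carry_out(targets=[0,0.0015,0,0,0,0,0,0,0.0015,0,0,0,0,0,0,0,0,0,0,0,0])

```text
t: 11.28
tool_pos: [486.4, -156.1, 52.5]
eef_rot: [1.204, 1.216, -1.218]
contact_force: [-12.5, -0.6, 9.8]
gripper_width: -0.004
```

carry_out(targets=[0,-0.02,0,0,0,0,0.05,-0.02,-0.02,0,0,0,0,0.05,-0.04,0,0,0,0,0,0.05,-0.04,0,0,0,0,0,0.05,-0.04,0,0,0,0,0,0.07,-0.04,0,0,0,0,0,0.07,-0.03,0.014,-0.02,0,0,0,0.07,0,0.017,-0.036,0,0,0,0.07,0,0.017,-0.036,0,0,0,0.07,0,0.017,-0.036,0,0,0,0.07,0,0.017,-0.036,0,0,0,0.07,0,0,0,0,0,0,0.07])

```text
t: 12.28
tool_pos: [535.5, 14.2, 261.7]
eef_rot: [1.208, 1.214, -1.201]
contact_force: [-0.9, -0.9, -0.6]
gripper_width: 0.818
```

Run:
```python
from h import *
to((530,0,250),0.003)
s=snap('wrist','w6');P=wpts(s);stamps(s,P)
```

```text
t 12.28 pos [535.5  14.2 261.7] jaw 0.4 q1,q6 [-0.1   1.46] F [-0.9 -0.9 -0.6] w 0.818
d tool [ 0.0116 -0.0056  0.0142] norm 0.019 rot [ 0.004 -0.004 -0.002]
Rt [[0.002, 1.0, 0.007], [0.004, 0.007, -1.0], [-1.0, 0.002, -0.004]]
stamp px [240.  28.] c [464.7 187.6] [28.6 28.4] ang 6.5 z [39.4 42.1 43.8]
stamp px [335.  38.] c [556.2 175.2] [26.3 26.1] ang 25.3 z [41.  42.3 43.7]
stamp px [396.  64.] c [615.  149.8] [23.8 24.5] ang 61.0 z [41.  42.4 43.7]
stamp px [245. 125.] c [470.1  88.7] [26.9 27.2] ang 88.5 z [40.8 42.1 43.5]
```

View pics/w6.png

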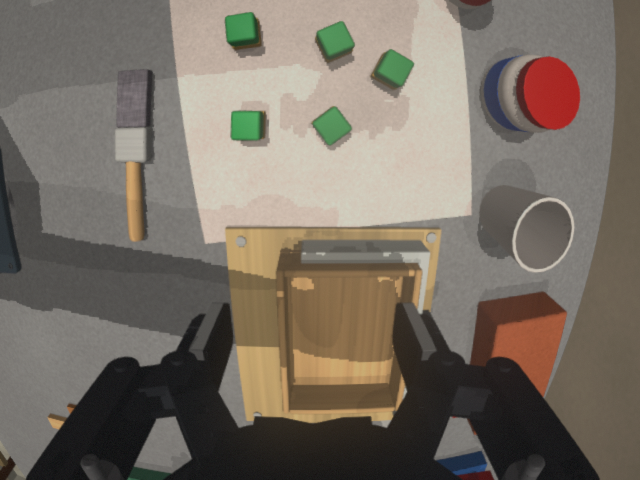

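All five stamps are visible, at (242,28), (335,40), (395,68), (248,125) and (332,126); the mask missed the last one, so I fix that. The mug and tub are well away.

```bash
cat >> h.py <<'E'
def stamps(s,P,z0=42,zr=5,amin=80):
    hsv=cv2.cvtColor(s['image'],cv2.COLOR_RGB2HSV)
    g=cv2.inRange(hsv,(45,90,30),(85,255,255));g[abs(P[...,2]-z0)>zr]=0
    g=cv2.morphologyEx(g,cv2.MORPH_OPEN,np.ones((3,3),np.uint8))
    c,l,st,ce=cv2.connectedComponentsWithStats(g)
    for i in range(1,c):
        if st[i,4]>amin:
            m=(l==i).astype(np.uint8);k=cv2.findContours(m,cv2.RETR_EXTERNAL,cv2.CHAIN_APPROX_NONE)[0][0].reshape(-1,2)
            W=wplane(s,k,z0)[:,:2] ;rc=cv2.minAreaRect(W.astype(np.float32))
            print('stamp px',ce[i].round(0),'c',np.round(rc[0],1),np.round(rc[1],1),'ang',round(rc[2],1))
E
python3 - <<'E'
from h import *
s=snap('wrist');P=wpts(s);stamps(s,P)
to((470,89,150),0.0)
E
```

```text
stamp px [242.  24.] c [465.  187.4] [28.7 29.4] ang 6.0
stamp px [336.  35.] c [556.3 174.7] [27.9 27.5] ang 25.5
stamp px [397.  63.] c [614.8 149.1] [26.9 27.5] ang 63.4
stamp px [333. 121.] c [553.6  88.6] [26.9 27.3] ang 36.6
stamp px [247. 121.] c [470.4  89.2] [26.8 27.8] ang 88.6
t 12.38 pos [533.7   9.5 261.9] jaw 0.2 q1,q6 [-0.11  1.46] F [-0.4  0.1  0.4] w 0.818
d tool [ 0.1119 -0.0634 -0.0798] norm 0.151 rot [0.003 0.    0.   ]
Rt [[-0.0, 1.0, 0.003], [-0.0, 0.003, -1.0], [-1.0, -0.0, 0.0]]
```

carry_out(targets=[0.028,-0.0158,-0.02,0,0,0,0.07,0.028,-0.0158,-0.02,0,0,0,0.07,0.028,-0.0158,-0.02,0,0,0,0.07,0.028,-0.0158,-0.02,0,0,0,0.07,0,0,0,0,0,0,0.07,0,0,0,0,0,0,0.07])

```text
t: 12.88
tool_pos: [466.1, 87.3, 146.3]
eef_rot: [1.205, 1.215, -1.216]
contact_force: [1.1, 0.0, 1.2]
gripper_width: 0.82
```

Run:
```python
from h import *
to((470.4,89.2,7),-0.02)
s=snap('wrist','w7');P=wpts(s);stamps(s,P)
```

```text
t 12.88 pos [466.1  87.3 146.3] jaw -0.0 q1,q6 [0.04 1.61] F [1.1 0.  1.2] w 0.82
d tool [ 0.1392  0.0055 -0.002 ] norm 0.139 rot [0.02  0.001 0.008]
Rt [[-0.008, 1.0, -0.0], [-0.001, -0.0, -1.0], [-1.0, -0.008, 0.001]]
stamp px [311.  88.] c [464.1 188.5] [27.7 27.8] ang 5.7
stamp px [446. 113.] c [555.9 175.5] [27.3 28.1] ang 26.3
stamp px [516. 156.] c [614.3 149.3] [27.7 28.3] ang 62.8
stamp px [434. 234.] c [553.3  88.9] [27.6 27.7] ang 37.8
stamp px [318. 232.] c [469.4  90. ] [27.8 27.7] ang 87.8
```

View pics/w7.png

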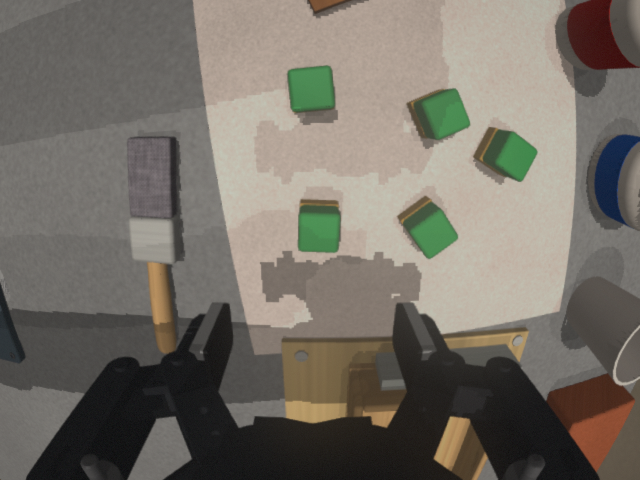

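carry_out(targets=[0.035,0.0035,-0.0022,0.02,0,0,0.07,0.035,0,0,0,0,0,0.07,0.035,0,0,0,0,0,0.07,0.03,0,0,0,0,0,0.07,0.003,0,0,0,0,0,0.07,0,0,0,0,0,0,0.07])

```text
t: 13.43
tool_pos: [474.5, 89.0, 12.7]
eef_rot: [1.225, 1.199, -1.226]
contact_force: [0.3, -0.4, -0.3]
gripper_width: 0.821
```

carry_out(targets=[0,0,0,0,0,0,0.0,0,0,0,0,0,0,0.0,0,0,0,0,0,0,0.0,0,0,0,0,0,0,0.0,0,0,0,0,0,0,0.0], newtons=50)

```text
t: 13.85
tool_pos: [476.4, 90.2, 15.4]
eef_rot: [1.227, 1.195, -1.22]
contact_force: [-1.2, -1.2, 6.4]
gripper_width: 0.343
```

carry_out(targets=[-0.03,0,0,0,0,0,0.0,-0.04,0,0,0,0,0,0.0,-0.04,0,0,0,0,0,0.0,0,0,0,0,0,0,0.0,0,0,0,0,0,0,0])

```text
t: 14.27
tool_pos: [477.1, 90.5, 126.7]
eef_rot: [1.229, 1.193, -1.217]
contact_force: [-0.4, -0.1, -0.8]
gripper_width: 0.343
```

Run:
```python
from h import *
to((575,-223.5,125),0.003)
s=snap('wrist','w8')
```

```text
t 14.27 pos [477.1  90.5 126.7] jaw -1.1 q1,q6 [0.05 1.64] F [-0.4 -0.1 -0.8] w 0.343
d tool [0.0025 0.1041 0.312 ] norm 0.329 rot [-0.023 -0.001 -0.009]
Rt [[0.009, 1.0, -0.02], [0.0, -0.02, -1.0], [-1.0, 0.009, -0.001]]
```

View pics/w8.png

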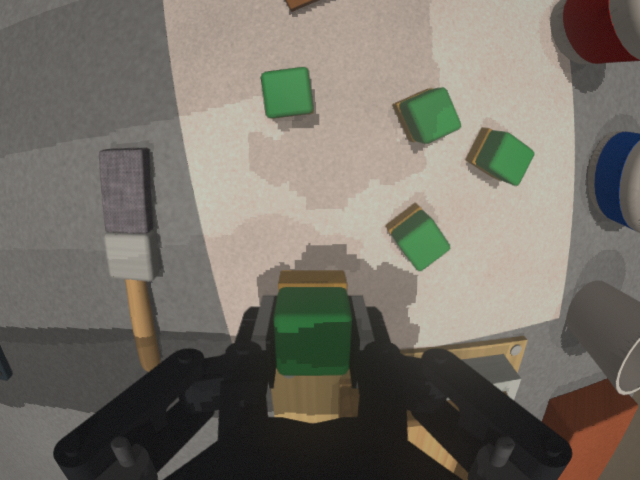

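The stamp is held squarely between the pads (315,330). I carry it to the first slot.

carry_out(targets=[0,0.0116,0.0347,-0.023,0,0,0,0,0.0116,0.0347,0,0,0,0,0,0.0116,0.0347,0,0,0,0,0,0.0116,0.0347,0,0,0,0,0,0.0116,0.0347,0,0,0,0,0,0.0116,0.0347,0,0,0,0,0,0.0116,0.0347,0,0,0,0,0,0.0116,0.0347,0,0,0,0,0,0.0116,0.0347,0,0,0,0,0,0,0,0,0,0,0,0,0,0,0,0,0,0])

```text
t: 15.23
tool_pos: [576.9, -223.3, 118.6]
eef_rot: [1.209, 1.215, -1.212]
contact_force: [0.1, 1.9, -1.6]
gripper_width: 0.34
```

Run:
```python
from h import *
to((575,-223.5,32),0.003)
s=snap('wrist','w9')
```

```text
t 15.23 pos [ 576.9 -223.3  118.6] jaw -0.0 q1,q6 [-0.48  1.09] F [ 0.1  1.9 -1.6] w 0.34
d tool [ 0.0866 -0.0014  0.0005] norm 0.087 rot [-0.003 -0.003  0.005]
Rt [[-0.005, 1.0, -0.0], [0.003, -0.0, -1.0], [-1.0, -0.005, -0.003]]
```

View pics/w9.png

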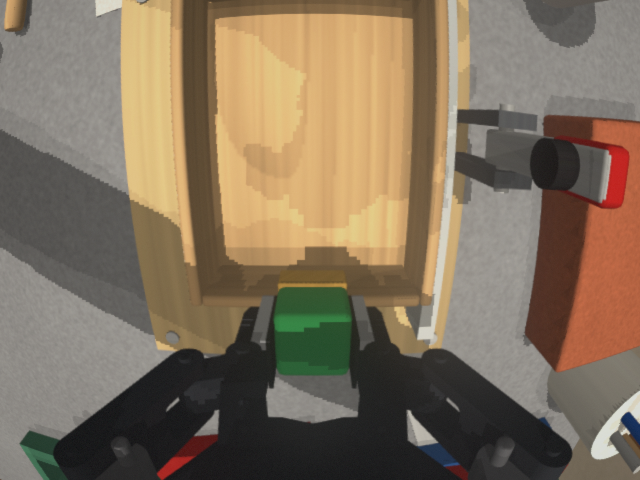

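Run:
```python
from h import *
s=snap('wrist');P=wpts(s)
print(wplane(s,[(240,290),(240,303),(172,100),(450,100),(183,100)],68).round(1))
sub=P[290:372,278:348].reshape(-1,3);g=sub[(sub[:,2]>120)&(sub[:,2]<165)];print(np.percentile(g,[3,50,97],axis=0).round(1))
im=s['image'][230:350,160:460,::-1];cv2.imwrite('pics/w9c.png',cv2.resize(im,None,fx=2.6,fy=2.6))
```

```text
[[ 533.6 -237.8   68. ]
 [ 532.9 -246.6   68. ]
 [ 500.9 -127.    68. ]
 [ 649.8 -126.8   68. ]
 [ 507.3 -127.5   68. ]]
[[ 564.2 -233.1  127. ]
 [ 577.  -214.5  145.7]
 [ 589.5 -207.8  147. ]]
```

View pics/w9c.png

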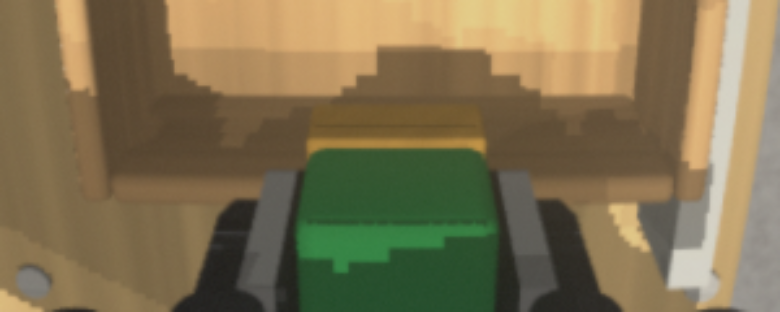

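carry_out(targets=[0.03,-0.0015,-0.002,0,0,0,0,0.03,0,0,0,0,0,0,0.018,0,0,0,0,0,0,0.006,0,0,0,0,0,0,0,0,0,0,0,0,0])

```text
t: 15.75
tool_pos: [574.4, -217.4, 35.3]
eef_rot: [1.205, 1.218, -1.208]
contact_force: [-0.4, -0.6, -0.3]
gripper_width: 0.338
```

carry_out(targets=[0.003,0,0.002,0,0,0,0,0,0,0,0,0,0,0,0,0,0,0,0,0,0.048,0,0,0,0,0,0,0.048,0,0,0,0,0,0,0.048])

```text
t: 16.17
tool_pos: [577.9, -222.6, 37.0]
eef_rot: [1.207, 1.208, -1.206]
contact_force: [-0.1, -0.3, 0.4]
gripper_width: 0.563
```

carry_out(targets=[-0.02,0,0,0,0,0,0.05,-0.04,0,0,0,0,0,0.05,-0.04,0,0,0,0,0,0.07,0,-0.005,-0.036,0,0,0,0.07,0,-0.005,-0.036,0,0,0,0.07,0,0,-0.036,0,0,0,0.07,0,0,-0.036,0,0,0,0.07,0,0,0,0,0,0,0.07])

```text
t: 16.83
tool_pos: [566.4, -72.1, 136.6]
eef_rot: [1.206, 1.215, -1.2]
contact_force: [0.3, -0.3, -0.5]
gripper_width: 0.823
```

Run:
```python
from h import *
to((553.5,89,140),0.64)
s=snap('wrist','w10');P=wpts(s);stamps(s,P)
print('inbox');stamps(s,P,58)
```

```text
t 16.83 pos [566.4 -72.1 136.6] jaw 0.5 q1,q6 [-0.25  1.32] F [ 0.3 -0.3 -0.5] w 0.823
d tool [-0.0029 -0.0114 -0.1612] norm 0.162 rot [-0.631 -0.003 -0.003]
Rt [[0.001, 1.0, 0.009], [0.004, 0.009, -1.0], [-1.0, 0.002, -0.004]]
stamp px [295.   9.] c [554.2  78.4] [19.  35.9] ang 89.4
stamp px [324. 393.] c [ 577.9 -208.7] [ 9.5 27.4] ang 89.5
inbox
stamp px [324. 411.] c [ 578.3 -216.3] [27.9 24.5] ang 0.2
```

View pics/w10.png

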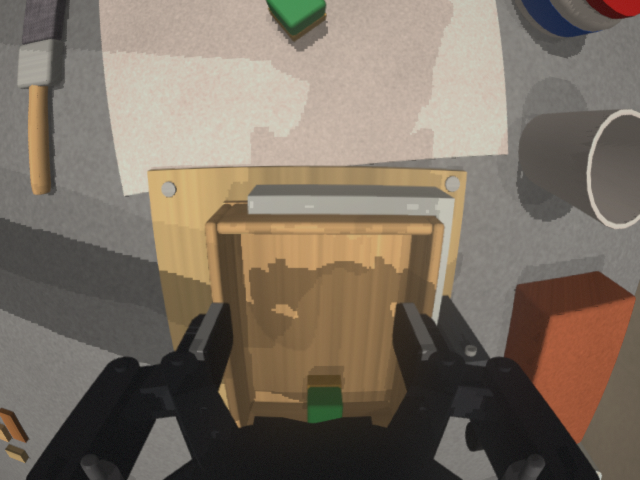

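The first stamp stands in the box at (324,405). The next one, at (297,10), is 89 mm in y and turned about 37°.

carry_out(targets=[0,-0.003,-0.0403,0,0,0,0.06,0,-0.003,-0.0403,0,0,0,0.06,0,-0.003,-0.0403,0,0,0,0.06,0,-0.003,-0.0403,0,0,0,0.06,0,0,0,-0.106,0,0,0.06,0,0,0,-0.106,0,0,0.06,0,0,0,-0.106,0,0,0.06,0,0,0,-0.106,0,0,0.06,0,0,0,-0.106,0,0,0.06,0,0,0,-0.106,0,0,0.06,0,0,0,0,0,0,0.06,0,0,0,0,0,0,0.06])

```text
t: 17.88
tool_pos: [554.5, 82.2, 135.6]
eef_rot: [0.73, 1.444, -0.73]
contact_force: [0.5, -0.8, 0.2]
gripper_width: 0.699
```

Run:
```python
from h import *
s=snap('wrist','w11');P=wpts(s);stamps(s,P)
to((553.5,89,18),0.645)
```

```text
stamp px [298.  30.] c [464.5 188.1] [28.1 28.5] ang 6.0
stamp px [401. 132.] c [556.2 175.1] [27.5 27.6] ang 25.9
stamp px [441. 216.] c [614.6 149. ] [27.5 27.5] ang 63.5
stamp px [317. 232.] c [553.7  88.8] [27.8 27.6] ang 36.5
stamp px [168. 457.] c [ 577.3 -208.7] [29.7 17.1] ang 4.2
t 17.93 pos [554.4  82.3 135.5] jaw 36.4 q1,q6 [0.03 0.96] F [-0.  -0.   0.4] w 0.704
d tool [ 0.1175  0.0032 -0.006 ] norm 0.118 rot [-0.01   0.001 -0.   ]
Rt [[0.001, 0.805, 0.594], [-0.0, 0.594, -0.805], [-1.0, 0.0, 0.001]]
```

View pics/w11.png

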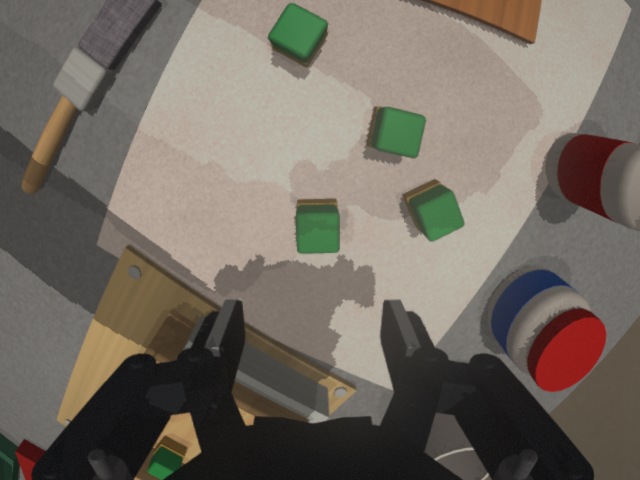

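The target stamp is squared to the jaws at (318,232), and its neighbours are clear.

carry_out(targets=[0.035,0.0032,-0.006,0,0,0,0.06,0.035,0,0,0,0,0,0.06,0.03,0,0,0,0,0,0.06,0.016,0,0,0,0,0,0.06,0,0,0,0,0,0,0.06,0,0,0,0,0,0,0,0,0,0,0,0,0,0,0,0,0,0,0,0,0,0,0,0,0,0,0,0,0,0,0,0,0,0,0])

```text
t: 18.77
tool_pos: [555.1, 89.8, 21.8]
eef_rot: [0.729, 1.441, -0.725]
contact_force: [-0.1, -0.0, 4.5]
gripper_width: 0.336
```

carry_out(targets=[-0.03,0,0,0,0,0,0,-0.04,0,0,0.106,0,0,0,-0.04,0,0,0.106,0,0,0,0,0,0,0.106,0,0,0,0,0,0,0.106,0,0,0,0,0,0,0.106,0,0,0,0,0,0,0.106,0,0,0,0,0,0,0,0,0,0,0,0,0,0,0,0,0])

```text
t: 19.52
tool_pos: [552.9, 89.8, 129.4]
eef_rot: [1.205, 1.212, -1.205]
contact_force: [-0.8, 0.8, -0.7]
gripper_width: 0.342
```

Run:
```python
from h import *
to((576,-183,125),0.003)
s=snap('wrist','w12')
```

```text
t 19.52 pos [552.9  89.8 129.4] jaw 0.3 q1,q6 [0.04 1.61] F [-0.8  0.8 -0.7] w 0.342
d tool [0.0044 0.0216 0.273 ] norm 0.274 rot [ 0.003 -0.    -0.   ]
Rt [[0.0, 1.0, 0.006], [0.0, 0.006, -1.0], [-1.0, 0.0, -0.0]]
```

View pics/w12.png

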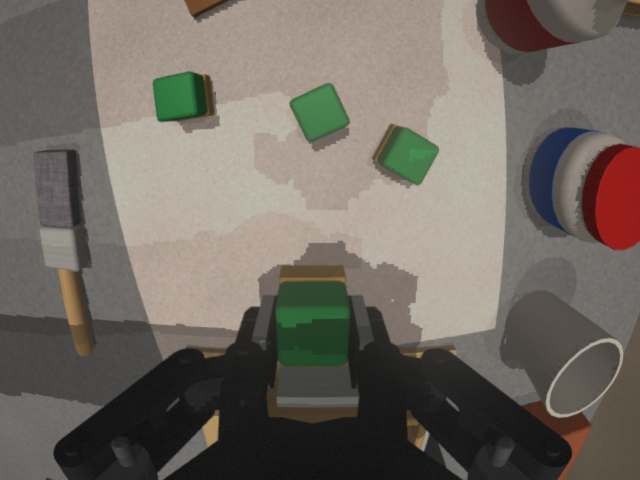

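carry_out(targets=[0,0.0031,0.039,0,0,0,0,0,0.0031,0.039,0,0,0,0,0,0.0031,0.039,0,0,0,0,0,0.0031,0.039,0,0,0,0,0,0.0031,0.039,0,0,0,0,0,0.0031,0.039,0,0,0,0,0,0.0031,0.039,0,0,0,0,0,0,0,0,0,0,0,0,0,0,0,0,0,0])

```text
t: 20.32
tool_pos: [575.1, -185.4, 128.8]
eef_rot: [1.209, 1.21, -1.209]
contact_force: [0.0, 0.3, -0.2]
gripper_width: 0.337
```

Run:
```python
from h import *
to((576,-183,39),0.003)
s=snap('wrist','w13');P=wpts(s)
sub=P[280:372,278:348].reshape(-1,3);g=sub[(sub[:,2]>110)&(sub[:,2]<165)];print(np.percentile(g,[3,50,97],axis=0).round(1))
```

```text
t 20.32 pos [ 575.1 -185.4  128.8] jaw 0.0 q1,q6 [-0.42  1.15] F [ 0.   0.3 -0.2] w 0.337
d tool [ 0.0898  0.0009 -0.0024] norm 0.09 rot [-0.003 -0.     0.   ]
Rt [[-0.0, 1.0, 0.0], [0.0, 0.0, -1.0], [-1.0, -0.0, -0.0]]
[[ 562.  -198.4  126.9]
 [ 574.9 -178.5  148.8]
 [ 588.1 -171.5  150.1]]
```

View pics/w13.png

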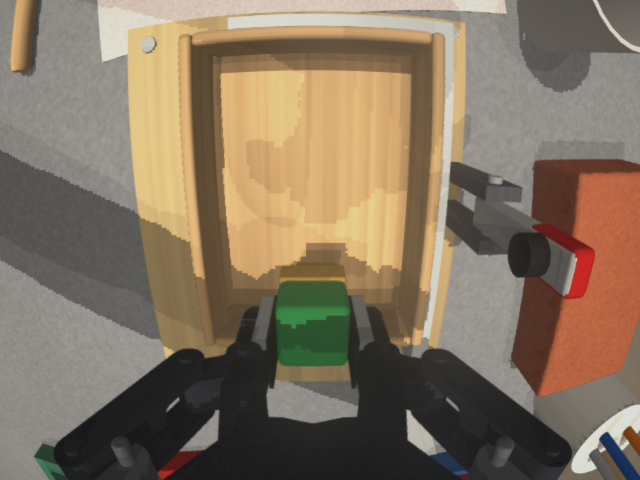

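carry_out(targets=[0.03,0,-0.003,0,0,0,0,0.03,0,0,0,0,0,0,0.02,0,0,0,0,0,0,0.009,0,0,0,0,0,0,0,0,0,0,0,0,0,0,0,0,0,0,0,0])

```text
t: 20.87
tool_pos: [575.5, -178.6, 40.5]
eef_rot: [1.205, 1.212, -1.205]
contact_force: [1.0, -0.2, -0.7]
gripper_width: 0.337
```

carry_out(targets=[0.001,0,0.003,0,0,0,0,0.001,0,0,0,0,0,0,0,0,0,0,0,0,0,0,0,0,0,0,0,0.048,0,0,0,0,0,0,0.048,0,0,0,0,0,0,0.048,-0.02,0,0,0,0,0,0.048,-0.035,0,0,0,0,0,0.048,-0.04,0,0,0,0,0,0.06,0,0,-0.03,0,0,0,0.06,0,0,-0.04,0,0,0,0.06,0,0,-0.04,0,0,0,0.06])

```text
t: 21.87
tool_pos: [576.2, -73.2, 135.2]
eef_rot: [1.211, 1.206, -1.207]
contact_force: [1.2, 0.8, -0.9]
gripper_width: 0.702
```

Run:
```python
from h import *
s=snap('wrist','w14');P=wpts(s);stamps(s,P)
print('inbox');stamps(s,P,58)
to((556.2,175.1,140),0.45)
```

```text
stamp px [311. 356.] c [ 575.5 -169.7] [26.9  7.1] ang 0.1
inbox
stamp px [312. 380.] c [ 576.  -181.2] [31.3 28.7] ang 89.9
stamp px [314. 411.] c [ 577.9 -217. ] [24.5 28.3] ang 89.8
t 21.92 pos [575.1 -64.3 134.6] jaw 0.5 q1,q6 [-0.23  1.33] F [-2.7  3.6  0.2] w 0.702
d tool [-0.0037 -0.0169 -0.2396] norm 0.24 rot [-0.442 -0.007 -0.003]
Rt [[0.002, 1.0, 0.008], [0.007, 0.008, -1.0], [-1.0, 0.002, -0.007]]
```

View pics/w14.png

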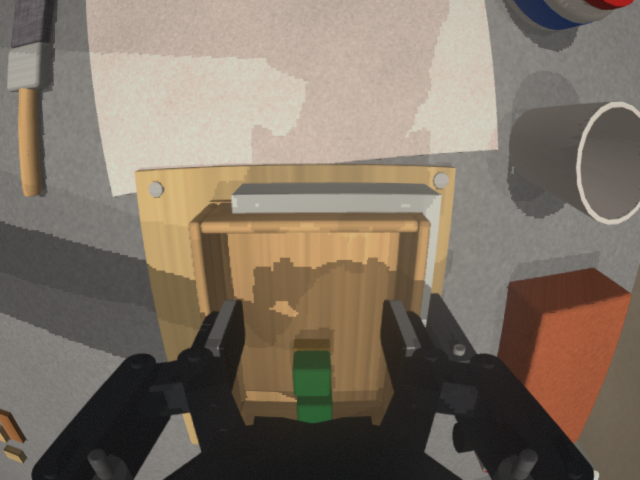

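carry_out(targets=[0,-0.003,-0.04,0,0,0,0.06,0,-0.003,-0.04,0,0,0,0.06,0,-0.003,-0.04,0,0,0,0.06,0,-0.003,-0.04,0,0,0,0.06,0,-0.003,-0.039,0,0,0,0.06,0,-0.003,-0.036,0,0,0,0.06,0,0,0,-0.11,0,0,0.06,0,0,0,-0.11,0,0,0.06,0,0,0,-0.11,0,0,0.06,0,0,0,-0.11,0,0,0.06,0,0,0,0,0,0,0.06,0,0,0,0,0,0,0.06])

```text
t: 22.92
tool_pos: [556.5, 161.8, 133.3]
eef_rot: [0.879, 1.386, -0.879]
contact_force: [0.1, 0.4, 0.9]
gripper_width: 0.705
```

Run:
```python
from h import *
s=snap('wrist','w15');P=wpts(s);stamps(s,P)
to((556.2,175.1,18),0.45)
```

```text
stamp px [203. 148.] c [465.2 189.6] [29.5 29.1] ang 6.1
stamp px [322. 223.] c [556.4 175.9] [27.4 26.9] ang 25.3
stamp px [375. 288.] c [614.6 150.4] [27.2 27.2] ang 63.5
t 22.97 pos [556.5 161.7 133.3] jaw 25.2 q1,q6 [0.17 1.3 ] F [ 0.6 -0.6 -0.9] w 0.704
d tool [ 0.1153  0.0054 -0.0122] norm 0.116 rot [-0.01  0.   -0.  ]
Rt [[0.0, 0.905, 0.426], [0.0, 0.426, -0.905], [-1.0, 0.0, 0.0]]
```

View pics/w15.png

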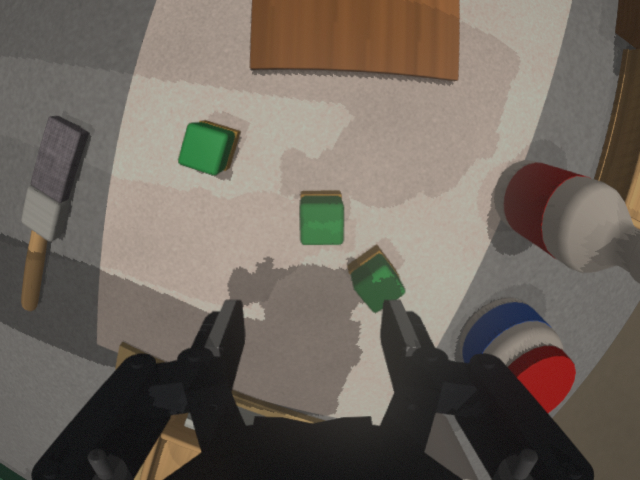

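carry_out(targets=[0,0.0055,-0.013,-0.005,0,0,0.06,0.035,0,0,0,0,0,0.06,0.035,0,0,0,0,0,0.06,0.03,0,0,0,0,0,0.06,0.014,0,0,0,0,0,0.06,0,0,0,0,0,0,0.06,0,0,0,0,0,0,0,0,0,0,0,0,0,0,0,0,0,0,0,0,0,0,0,0,0,0,0,0,0,0,0,0,0,0,0])

```text
t: 23.88
tool_pos: [557.8, 176.5, 21.7]
eef_rot: [0.876, 1.385, -0.87]
contact_force: [0.7, 1.0, 3.5]
gripper_width: 0.338
```

carry_out(targets=[-0.03,0,0,0,0,0,0,-0.04,0,0,0.11,0,0,0,-0.04,0,0,0.11,0,0,0,0,0,0,0.11,0,0,0,0,0,0,0.11,0,0,0,0,0,0,0.01,0,0,0,0,0,0,0,0,0,0])

```text
t: 24.47
tool_pos: [555.6, 175.9, 129.1]
eef_rot: [1.209, 1.209, -1.209]
contact_force: [-0.4, -0.6, -0.9]
gripper_width: 0.338
```

Run:
```python
from h import *
to((576,-146,125),0.003)
s=snap('wrist','w16');P=wpts(s);stamps(s,P)
```

```text
t 24.47 pos [555.6 175.9 129.1] jaw 0.0 q1,q6 [0.19 1.76] F [-0.4 -0.6 -0.9] w 0.338
d tool [0.0041 0.0204 0.3219] norm 0.323 rot [-0.003  0.     0.   ]
Rt [[-0.0, 1.0, 0.0], [-0.0, 0.0, -1.0], [-1.0, -0.0, 0.0]]
stamp px [180. 224.] c [465.8 190. ] [30.1 29.2] ang 5.7
stamp px [397. 277.] c [615.  150.3] [27.7 28.1] ang 63.2
```

View pics/w16.png

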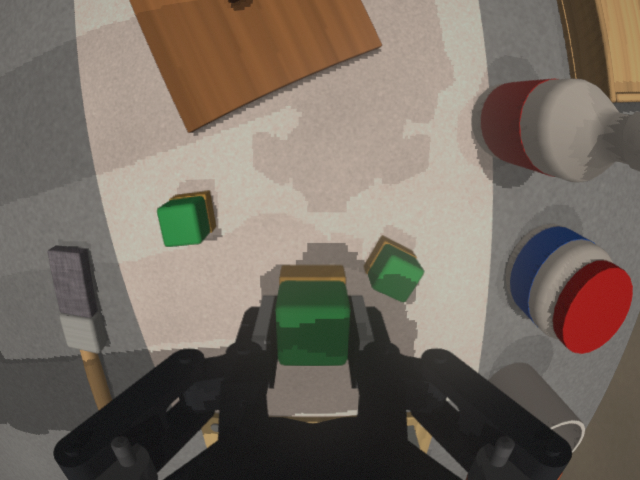

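carry_out(targets=[0,0.0026,0.0402,0,0,0,0,0,0.0026,0.0402,0,0,0,0,0,0.0026,0.0402,0,0,0,0,0,0.0026,0.0402,0,0,0,0,0,0.0026,0.0402,0,0,0,0,0,0.0026,0.0402,0,0,0,0,0,0.0026,0.0402,0,0,0,0,0,0.0026,0.0402,0,0,0,0,0,0,0,0,0,0,0,0,0,0,0,0,0,0,0,0,0,0,0,0,0])

```text
t: 25.43
tool_pos: [575.1, -145.4, 128.1]
eef_rot: [1.211, 1.211, -1.211]
contact_force: [0.3, 0.8, -1.5]
gripper_width: 0.345
```

Run:
```python
from h import *
to((576,-146,38),0.003)
s=snap('wrist','w17');P=wpts(s)
sub=P[280:372,278:348].reshape(-1,3);g=sub[(sub[:,2]>110)&(sub[:,2]<165)];print(np.percentile(g,[3,50,97],axis=0).round(1))
```

```text
t 25.43 pos [ 575.1 -145.4  128.1] jaw -0.1 q1,q6 [-0.36  1.21] F [ 0.3  0.8 -1.5] w 0.345
d tool [0.0901 0.001  0.0007] norm 0.09 rot [-0.005 -0.002  0.002]
Rt [[-0.002, 1.0, -0.002], [0.002, -0.002, -1.0], [-1.0, -0.002, -0.002]]
[[ 562.1 -158.5  126.5]
 [ 575.  -138.6  148.1]
 [ 588.2 -131.4  149.5]]
```

View pics/w17.png

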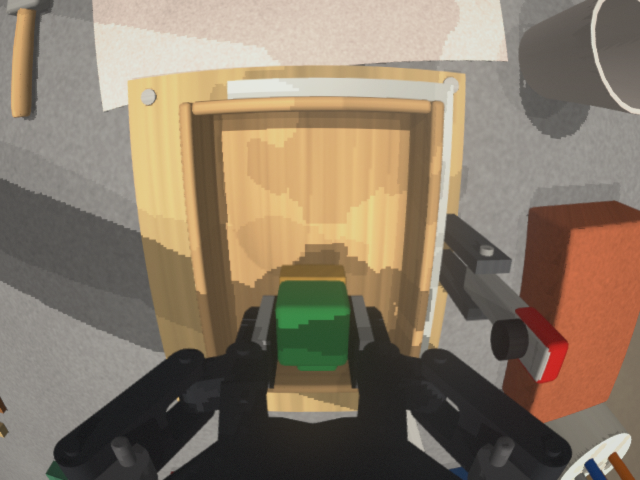

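carry_out(targets=[0.03,0,0.002,0,0,0,0,0.03,0,0,0,0,0,0,0.02,0,0,0,0,0,0,0.009,0,0,0,0,0,0,0,0,0,0,0,0,0,0,0,0,0,0,0,0])

```text
t: 25.98
tool_pos: [576.1, -146.1, 40.5]
eef_rot: [1.209, 1.21, -1.209]
contact_force: [0.1, 1.0, -1.2]
gripper_width: 0.338
```

carry_out(targets=[0.002,0,0,0,0,0,0,0,0,0,0,0,0,0,0,0,0,0,0,0,0.048,0,0,0,0,0,0,0.048,0,0,0,0,0,0,0.048,-0.02,0,0,0,0,0,0.048,-0.035,0,0,0,0,0,0.048,-0.04,0,0,0,0,0,0.06,0,0,-0.03,0,0,0,0.06,0,0,-0.04,0,0,0,0.06,0,0,-0.035,0,0,0,0.06,0,0,0,0,0,0,0.06])

```text
t: 26.98
tool_pos: [576.3, -37.1, 134.4]
eef_rot: [1.21, 1.213, -1.204]
contact_force: [-0.1, -0.0, -0.4]
gripper_width: 0.706
```

Run:
```python
from h import *
s=snap('wrist','w18');P=wpts(s)
print('inbox');stamps(s,P,58)
to((615,150,135),-0.463)
```

```text
inbox
stamp px [312. 382.] c [ 576.5 -145.6] [28.1 31.3] ang 0.2
stamp px [311. 411.] c [ 575.9 -178.4] [28.1 25.4] ang 0.2
t 27.03 pos [576.3 -39.8 134. ] jaw 0.2 q1,q6 [-0.19  1.38] F [-0.2 -0.5  0.2] w 0.701
d tool [-0.0009  0.0392 -0.1897] norm 0.194 rot [ 0.466 -0.001 -0.001]
Rt [[0.001, 1.0, 0.003], [0.0, 0.003, -1.0], [-1.0, 0.001, -0.0]]
```

View pics/w18.png

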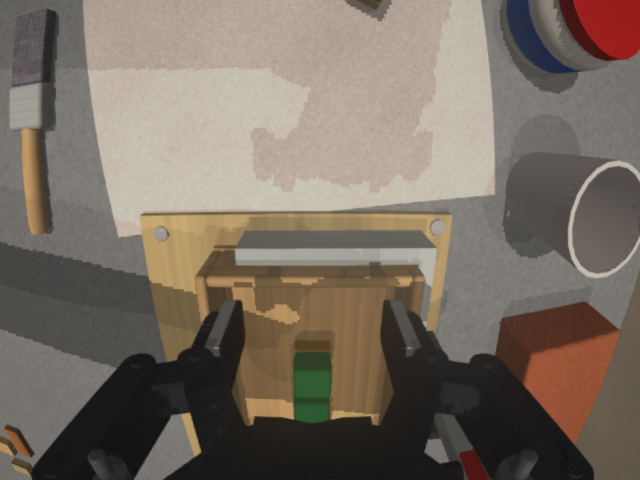

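carry_out(targets=[0,0.0078,-0.0385,0,0,0,0.06,0,0.0078,-0.0385,0,0,0,0.06,0,0.0078,-0.0385,0,0,0,0.06,0,0.0078,-0.0385,0,0,0,0.06,0,0.0078,-0.0385,0,0,0,0.06,0,0,0,0.1165,0,0,0.06,0,0,0,0.1165,0,0,0.06,0,0,0,0.1165,0,0,0.06,0,0,0,0.1165,0,0,0.06,0,0,0,0,0,0,0.06,0,0,0,0,0,0,0.06])

```text
t: 27.95
tool_pos: [615.9, 148.7, 133.2]
eef_rot: [1.544, 0.951, -1.544]
contact_force: [0.9, 0.7, 0.5]
gripper_width: 0.7
```

Run:
```python
from h import *
s=snap('wrist','w19');P=wpts(s);stamps(s,P)
to((615,150,18),-0.463)
```

```text
stamp px [312. 239.] c [616.1 150. ] [26.9 27.7] ang 63.3
stamp px [117. 279.] c [467.1 189.2] [31.5 28.4] ang 5.8
t 28.0 pos [615.9 148.9 133.2] jaw -26.7 q1,q6 [0.13 2.17] F [-0.1  0.1  0.3] w 0.702
d tool [ 0.1152 -0.0013 -0.0007] norm 0.115 rot [-0.003  0.    -0.   ]
Rt [[0.0, 0.893, -0.45], [-0.0, -0.45, -0.893], [-1.0, 0.0, 0.0]]
```

View pics/w19.png

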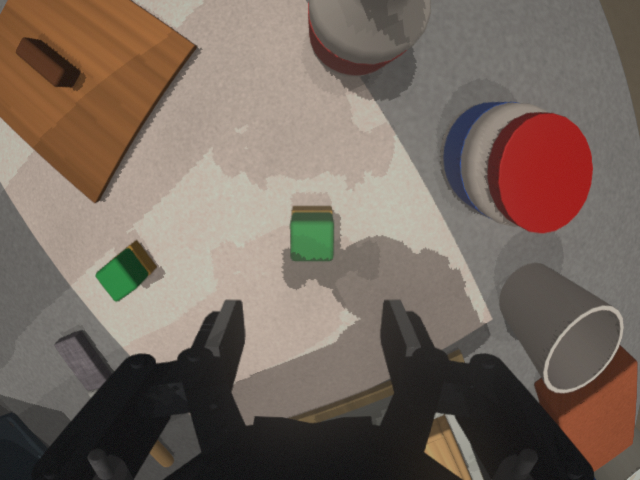

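carry_out(targets=[0.035,-0.001,-0.001,0,0,0,0.06,0.035,0,0,0,0,0,0.06,0.03,0,0,0,0,0,0.06,0.014,0,0,0,0,0,0.06,0,0,0,0,0,0,0.06,0,0,0,0,0,0,0,0,0,0,0,0,0,0,0,0,0,0,0,0,0,0,0,0,0,0,0,0,0,0,0,0,0,0,0])

```text
t: 28.83
tool_pos: [617.2, 151.3, 22.0]
eef_rot: [1.548, 0.948, -1.54]
contact_force: [0.7, 0.5, 4.5]
gripper_width: 0.337
```

carry_out(targets=[-0.03,0,0,0,0,0,0,-0.04,0,0,-0.1165,0,0,0,-0.04,0,0,-0.1165,0,0,0,0,0,0,-0.1165,0,0,0,0,0,0,-0.1165,0,0,0,0,0,0,0,0,0,0,0,0,0,0,0,0,0])

```text
t: 29.42
tool_pos: [614.9, 151.1, 129.2]
eef_rot: [1.212, 1.207, -1.213]
contact_force: [-0.4, -0.3, -2.3]
gripper_width: 0.341
```

Run:
```python
from h import *
to((576,-110,125),0.003)
s=snap('wrist','w20')
```

```text
t 29.42 pos [614.9 151.1 129.2] jaw -0.3 q1,q6 [0.14 1.71] F [-0.4 -0.3 -2.3] w 0.341
d tool [ 0.0042 -0.0376  0.2613] norm 0.264 rot [-0.008  0.     0.   ]
Rt [[-0.0, 1.0, -0.005], [-0.0, -0.005, -1.0], [-1.0, -0.0, 0.0]]
```

View pics/w20.png

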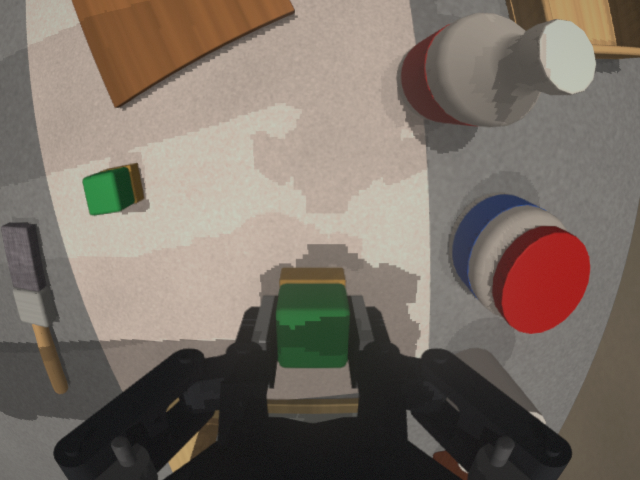

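carry_out(targets=[0,-0.0054,0.0375,0,0,0,0,0,-0.0054,0.0375,0,0,0,0,0,-0.0054,0.0375,0,0,0,0,0,-0.0054,0.0375,0,0,0,0,0,-0.0054,0.0375,0,0,0,0,0,-0.0054,0.0375,0,0,0,0,0,-0.0054,0.0375,-0.005,0,0,0,0,0,0,0,0,0,0,0,0,0,0,0,0,0,0,0,0,0,0,0,0])

```text
t: 30.3
tool_pos: [576.2, -111.2, 128.3]
eef_rot: [1.209, 1.212, -1.209]
contact_force: [-0.2, 0.4, -1.4]
gripper_width: 0.335
```

Run:
```python
from h import *
to((576,-110,38),0.003)
s=snap('wrist','w21')
```

```text
t 30.3 pos [ 576.2 -111.2  128.3] jaw 0.1 q1,q6 [-0.31  1.26] F [-0.2  0.4 -1.4] w 0.335
d tool [ 0.0903 -0.     -0.001 ] norm 0.09 rot [-0.002 -0.001  0.002]
Rt [[-0.002, 1.0, 0.001], [0.001, 0.001, -1.0], [-1.0, -0.002, -0.001]]
```

View pics/w21.png

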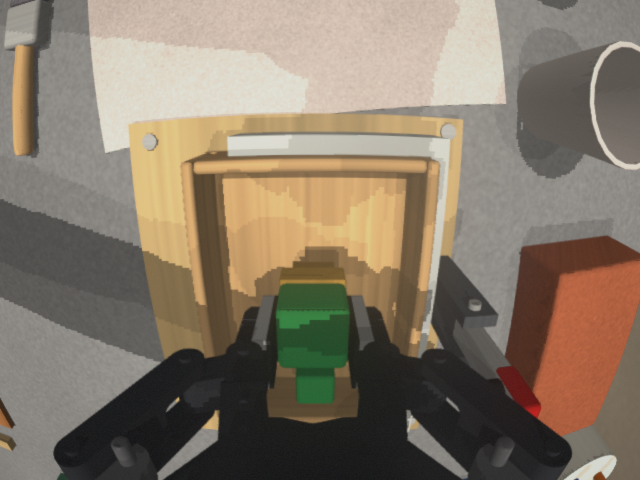

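carry_out(targets=[0.03,0,0.001,0,0,0,0,0.03,0,0,0,0,0,0,0.02,0,0,0,0,0,0,0.009,0,0,0,0,0,0,0,0,0,0,0,0,0,0.001,0,0,0,0,0,0])

```text
t: 30.85
tool_pos: [577.2, -110.9, 39.6]
eef_rot: [1.206, 1.211, -1.205]
contact_force: [0.1, -0.1, -1.5]
gripper_width: 0.339
```

Release and head for the last stamp.

carry_out(targets=[0.001,0,0,0,0,0,0,0,0,0,0,0,0,0.048,0,0,0,0,0,0,0.048,0,0,0,0,0,0,0.048,-0.02,0,0,0,0,0,0.048,-0.035,0,0,0,0,0,0.048,-0.04,0,0,0,0,0,0.06,0,-0.013,-0.038,0,0,0,0.06,0,-0.013,-0.038,0,0,0,0.06,0,-0.013,-0.038,0,0,0,0.06,0,-0.013,-0.038,0,0,0,0.06,0,0,0,0,0,0,0.06])

```text
t: 31.85
tool_pos: [522.0, 45.4, 134.0]
eef_rot: [1.205, 1.217, -1.201]
contact_force: [0.6, -0.6, -0.4]
gripper_width: 0.701
```

Run:
```python
from h import *
s=snap('wrist','w22');P=wpts(s);stamps(s,P)
print('inbox');stamps(s,P,58)
to((465.5,189,135),0.1)
```

```text
stamp px [225.  28.] c [465.1 187.5] [29.  29.7] ang 5.6
stamp px [374. 401.] c [576.2 -99.3] [27.6  9.2] ang 0.2
inbox
stamp px [375. 416.] c [ 572.9 -103.3] [17.5 19. ] ang 86.0
t 31.9 pos [523.4  42.6 134. ] jaw 0.5 q1,q6 [-0.05  1.52] F [ 0.1 -0.3  0. ] w 0.702
d tool [-0.001  -0.0566 -0.1469] norm 0.157 rot [-0.092 -0.001 -0.001]
Rt [[0.001, 1.0, 0.008], [0.001, 0.008, -1.0], [-1.0, 0.001, -0.001]]
```

View pics/w22.png

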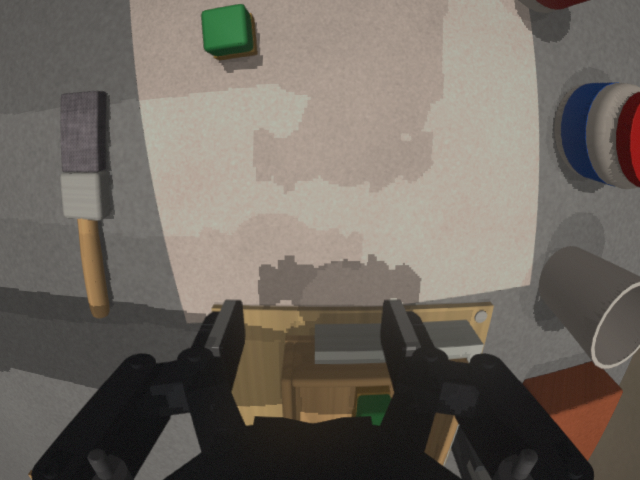

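carry_out(targets=[0,-0.0142,-0.037,0,0,0,0.06,0,-0.0142,-0.037,0,0,0,0.06,0,-0.0142,-0.037,0,0,0,0.06,0,-0.0142,-0.037,0,0,0,0.06,0,0,0,-0.095,0,0,0.06,0,0,0,0,0,0,0.06,0,0,0,0,0,0,0.06])

```text
t: 32.48
tool_pos: [467.8, 186.8, 133.5]
eef_rot: [1.138, 1.252, -1.138]
contact_force: [-0.6, -0.7, -0.2]
gripper_width: 0.704
```

Run:
```python
from h import *
s=snap('wrist','w23');P=wpts(s);stamps(s,P)
to((465,189,18),0.1)
```

```text
stamp px [307. 237.] c [464.1 189.7] [27.6 26.9] ang 5.5
t 32.53 pos [467.9 186.3 133.4] jaw 5.4 q1,q6 [0.25 1.72] F [ 0.3 -0.1 -0.3] w 0.706
d tool [ 0.1154 -0.0027 -0.003 ] norm 0.115 rot [-0.005  0.001 -0.001]
Rt [[0.001, 0.996, 0.095], [-0.001, 0.095, -0.996], [-1.0, 0.001, 0.001]]
```

carry_out(targets=[0.035,-0.003,-0.003,0,0,0,0.06,0.035,0,0,0,0,0,0.06,0.03,0,0,0,0,0,0.06,0.014,0,0,0,0,0,0.06,0,0,0,0,0,0,0.06,0,0,0,0,0,0,0,0,0,0,0,0,0,0,0,0,0,0,0,0,0,0,0,0,0,0,0,0,0,0,0,0,0,0,0])

```text
t: 33.37
tool_pos: [465.9, 190.2, 21.5]
eef_rot: [1.14, 1.25, -1.134]
contact_force: [0.9, -1.4, 5.4]
gripper_width: 0.338
```

carry_out(targets=[-0.03,0,0,0,0,0,0,-0.04,0,0,0.095,0,0,0,-0.04,0,0,0,0,0,0,0,0,0,0,0,0,0,0,0,0,0,0,0,0])

```text
t: 33.78
tool_pos: [466.5, 190.9, 133.2]
eef_rot: [1.212, 1.207, -1.2]
contact_force: [-0.3, -0.5, -1.8]
gripper_width: 0.336
```

Run:
```python
from h import *
to((575,-77,125),0.003)
s=snap('wrist','w24')
```

```text
t 33.78 pos [466.5 190.9 133.2] jaw 0.2 q1,q6 [0.26 1.82] F [-0.3 -0.5 -1.8] w 0.336
d tool [0.0085 0.1076 0.2683] norm 0.289 rot [ 0.    -0.002 -0.008]
Rt [[0.008, 1.0, 0.003], [0.002, 0.003, -1.0], [-1.0, 0.008, -0.002]]
```

View pics/w24.png

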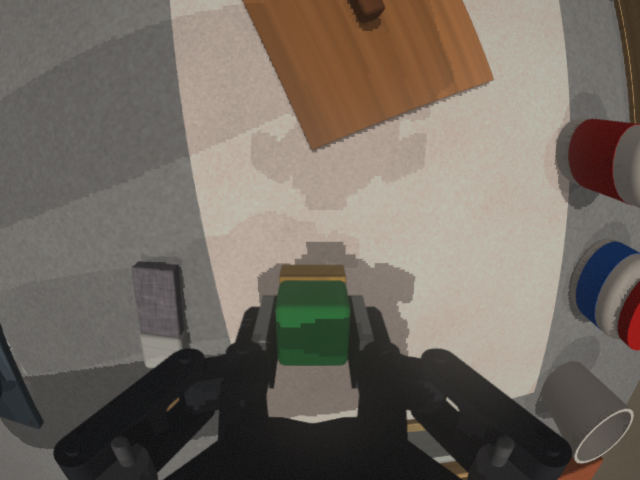

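carry_out(targets=[0,0.0134,0.0335,0,0,0,0,0,0.0134,0.0335,0,0,0,0,0,0.0134,0.0335,0,0,0,0,0,0.0134,0.0335,0,0,0,0,0,0.0134,0.0335,0,0,0,0,0,0.0134,0.0335,0,0,0,0,0,0.0134,0.0335,0,0,0,0,0,0.0134,0.0335,0,0,0,0,0,0,0,0,0,0,0,0,0,0,0,0,0,0,0,0,0,0,0,0,0])

```text
t: 34.75
tool_pos: [570.1, -77.1, 126.7]
eef_rot: [1.206, 1.215, -1.21]
contact_force: [-0.0, -0.2, -1.5]
gripper_width: 0.339
```

Run:
```python
from h import *
to((575,-77.5,38),0.003)
s=snap('wrist','w25');P=wpts(s)
sub=P[280:372,278:348].reshape(-1,3);g=sub[(sub[:,2]>105)&(sub[:,2]<165)];print(np.percentile(g,[3,50,97],axis=0).round(1))
cv2.imwrite('pics/w25c.png',cv2.resize(s['image'][180:420,180:460,::-1],None,fx=2.5,fy=2.5,interpolation=cv2.INTER_CUBIC))
```

```text
t 34.75 pos [570.1 -77.1 126.7] jaw 0.1 q1,q6 [-0.25  1.32] F [-0.  -0.2 -1.5] w 0.339
d tool [0.0887 0.0053 0.0006] norm 0.089 rot [-0.    -0.002  0.005]
Rt [[-0.005, 1.0, 0.003], [0.002, 0.003, -1.0], [-1.0, -0.005, -0.002]]
[[557.  -89.9 125.5]
 [570.  -70.1 146.9]
 [583.2 -62.8 148.3]]
```

View pics/w25c.png

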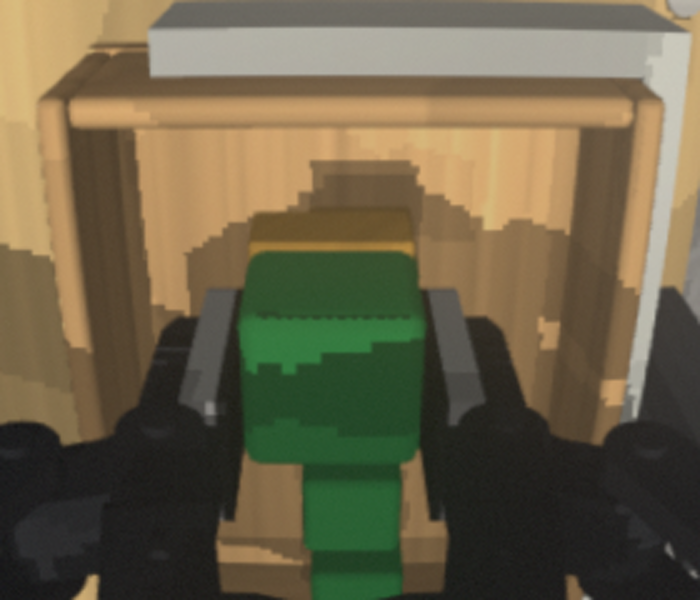

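Run:
```python
from h import *
s=snap('wrist');print(wplane(s,[(320,231),(320,218.5)],68).round(1)); print(wplane(s,[(240.4,211.5),(420,211)],48).round(1), wplane(s,[(311,365),(311,365.)],58).round(1))
to((575,-77.5,38),0.003)
```

```text
[[574.3 -58.3  68. ]
 [574.2 -50.9  68. ]]
[[524.7 -52.1  48. ]
 [638.2 -51.   48. ]] [[ 569.4 -162.2   58. ]
 [ 569.4 -162.2   58. ]]
t 34.85 pos [570.6 -76.3 127.8] jaw 0.2 q1,q6 [-0.25  1.32] F [ 0.3  0.  -0.7] w 0.335
d tool [0.0898 0.0047 0.0013] norm 0.09 rot [ 0.001 -0.001  0.003]
Rt [[-0.003, 1.0, 0.004], [0.001, 0.004, -1.0], [-1.0, -0.003, -0.001]]
```

carry_out(targets=[0.03,0.005,0.002,0,0,0,0,0.025,0,0,0,0,0,0,0,0,0,0,0,0,0,0,0,0,0,0,0,0])

```text
t: 35.18
tool_pos: [574.3, -77.8, 72.1]
eef_rot: [1.204, 1.217, -1.209]
contact_force: [0.7, 0.5, -2.0]
gripper_width: 0.345
```

carry_out(targets=[0.02,0,0,0,0,0,0,0.01,0,0,0,0,0,0,0.003,0,0,0,0,0,0,0,0,0,0,0,0,0])

```text
t: 35.52
tool_pos: [576.1, -79.1, 41.0]
eef_rot: [1.206, 1.212, -1.207]
contact_force: [0.6, -0.1, -1.0]
gripper_width: 0.338
```

carry_out(targets=[0.002,0,0,0,0,0,0,0,0,0,0,0,0,0.048,0,0,0,0,0,0,0.048,0,0,0,0,0,0,0.048,-0.02,0,0,0,0,0,0.048,-0.035,0,0,0,0,0,0.048,-0.04,0,0,0,0,0,0.048,-0.04,0,0,0,0,0,0.048,-0.04,0,0,0,0,0,0.048,-0.04,0,-0.005,0,0,0,0.048,-0.04,0,-0.005,0,0,0,0.048,0,0,0,0,0,0,0.048])

```text
t: 36.52
tool_pos: [579.8, -69.7, 306.0]
eef_rot: [1.212, 1.195, -1.195]
contact_force: [-0.1, 0.6, 2.4]
gripper_width: 0.563
```

Run:
```python
from h import *
s=snap('wrist','w26');P=wpts(s);stamps(s,P,58)
to((494,370,150),0.4)
```

```text
stamp px [306. 201.] c [577.5 -79.8] [28.9 28.2] ang 89.9
stamp px [306. 230.] c [ 578.  -113.4] [29.1 27.9] ang 89.9
stamp px [305. 258.] c [ 576.3 -146.3] [29.5 27.4] ang 89.9
stamp px [305. 287.] c [ 575.5 -182.5] [27.1 30.3] ang 0.5
stamp px [307. 315.] c [ 577.9 -221.7] [28.7 28.3] ang 89.7
t 36.57 pos [579.3 -69.9 302. ] jaw 0.2 q1,q6 [-0.24  1.33] F [0.4 0.1 0.4] w 0.563
d tool [ 0.1495 -0.0858 -0.4407] norm 0.473 rot [-0.396  0.006 -0.013]
Rt [[0.014, 1.0, 0.004], [-0.003, 0.004, -1.0], [-1.0, 0.014, 0.003]]
```

View pics/w26.png

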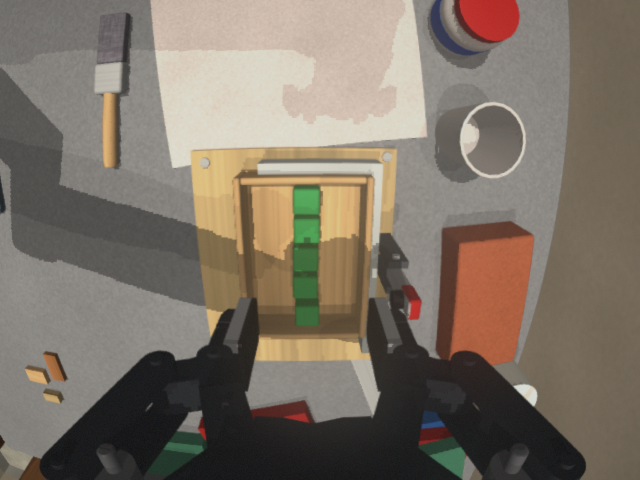

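All five stamps stand in a row in the box, (306,201) to (307,315). I check the box against the stops and measure the lid's grip.

Run:
```python
from h import *
s=snap('wrist')
cv2.imwrite('pics/w26c.png',cv2.resize(s['image'][140:360,190:420,::-1],None,fx=2.7,fy=2.7,interpolation=cv2.INTER_CUBIC))
sc=snap('scene','sc2')
```

```text
(no output)
```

View pics/w26c.png

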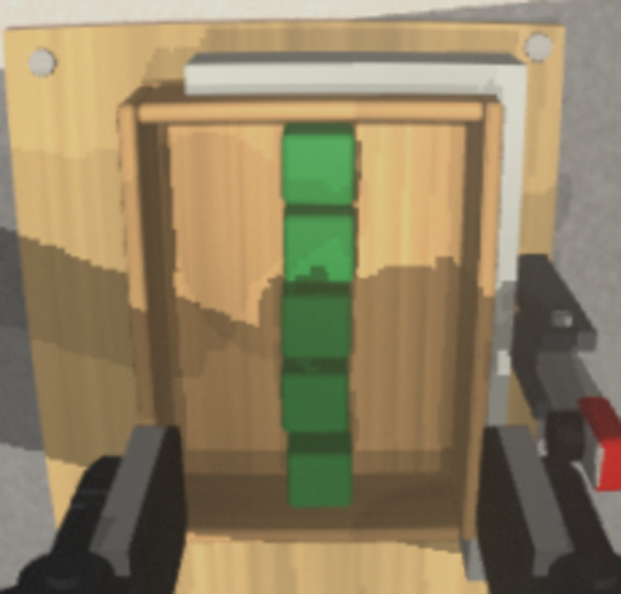

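Run:
```python
from h import *
s=snap('scene')
print('glue cap',plane(s,[(362,369)],155).round(0),'tub',plane(s,[(302,337)],90).round(0),'mug rim',plane(s,[(272,278)],100).round(0))
```

```text
glue cap [[705. 263. 155.]] tub [[764. 139.  90.]] mug rim [[765.   0. 100.]]
```

carry_out(targets=[0,-0.0078,-0.0395,0,0,0,0.06,0,-0.0078,-0.0395,0,0,0,0.06,0,-0.0078,-0.0395,0,0,0,0.06,0,-0.0078,-0.0395,0,0,0,0.06,0,-0.0078,-0.0395,0,0,0,0.06,0,-0.0078,-0.0395,0,0,0,0.06,0,-0.0078,-0.0395,0,0,0,0.06,0,-0.0078,-0.0395,0,0,0,0.06,0,-0.0078,-0.0395,-0.1,0,0,0.06,0,-0.0068,-0.035,-0.1,0,0,0.06,0,0,0,-0.1,0,0,0.06,0,0,0,-0.1,0,0,0.06])

```text
t: 37.72
tool_pos: [493.1, 321.6, 290.8]
eef_rot: [0.897, 1.38, -0.905]
contact_force: [-0.1, -0.1, 0.2]
gripper_width: 0.704
```

Run:
```python
from h import *
s=snap('wrist','w27')
to((494,370,150),0.415)
```

```text
t 37.77 pos [493.6 320.6 291. ] jaw 23.7 q1,q6 [0.46 1.62] F [ 0.4 -0.7 -1.9] w 0.702
d tool [ 0.1409  0.021  -0.0451] norm 0.149 rot [-0.001  0.     0.006]
Rt [[-0.005, 0.916, 0.402], [-0.003, 0.402, -0.916], [-1.0, -0.006, 0.0]]
```

View pics/w27.png

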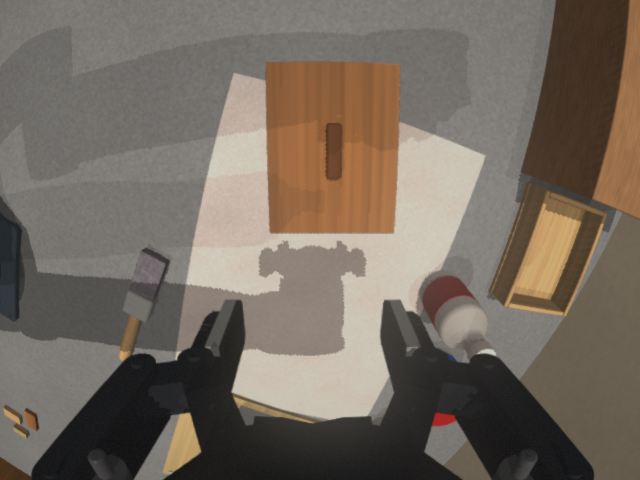

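The lid is at px (266–400, 62–233) with its grip bar at (334,151); the jaws are nearly aligned with it.

Run:
```python
from h import *
s=snap('wrist')
hsv=cv2.cvtColor(s['image'],cv2.COLOR_RGB2HSV);P=wpts(s)
roi=np.zeros((480,640),np.uint8);roi[50:245,255:410]=255
m=cv2.inRange(hsv,(4,110,30),(22,255,255))&roi
c,l,st,ce=cv2.connectedComponentsWithStats(m);i=1+np.argmax(st[1:,4]);m=(l==i).astype(np.uint8)
k=max(cv2.findContours(m,0,cv2.CHAIN_APPROX_NONE)[0],key=len).reshape(-1,2)
print('plate',cv2.minAreaRect(wplane(s,k,13)[:,:2].astype(np.float32)))
g=((P[...,2]>33)&(P[...,2]<46)&(roi>0)).astype(np.uint8)
k=max(cv2.findContours(g,0,cv2.CHAIN_APPROX_NONE)[0],key=len).reshape(-1,2)
print('grip',cv2.minAreaRect(wplane(s,k,38)[:,:2].astype(np.float32)))
to((494,370,120),0.415)
```

```text
plate ((494.5406188964844, 371.682373046875), (149.0225067138672, 198.43746948242188), 23.817888259887695)
grip ((494.4040832519531, 371.36761474609375), (16.574787139892578, 59.484619140625), 23.299734115600586)
t 37.82 pos [493.9 320.  291.3] jaw 23.2 q1,q6 [0.46 1.63] F [-0.1  0.2  0.2] w 0.701
d tool [ 0.1712  0.0206 -0.046 ] norm 0.178 rot [-0.011  0.     0.005]
Rt [[-0.005, 0.919, 0.393], [-0.002, 0.393, -0.919], [-1.0, -0.005, 0.0]]
```

carry_out(targets=[0.035,0.0036,-0.0079,0,0,0,0.06,0.035,0.0036,-0.0079,0,0,0,0.06,0.035,0.0036,-0.0079,0,0,0,0.06,0.035,0.0036,-0.0079,0,0,0,0.06,0.035,0.0036,-0.0079,0,0,0,0.06,0.03,0.0036,-0.0079,-0.008,0,0,0.06,0,0,0,0,0,0,0.06,0,0,0,0,0,0,0.06])

```text
t: 38.48
tool_pos: [493.9, 369.7, 85.5]
eef_rot: [0.897, 1.379, -0.91]
contact_force: [-0.9, 0.0, 0.5]
gripper_width: 0.702
```

Run:
```python
from h import *
s=snap('wrist','w28')
to((494.4,371.4,19),0.415)
```

```text
t 38.53 pos [495.9 370.7  88.8] jaw 23.4 q1,q6 [0.53 1.7 ] F [-0.   0.2  0.1] w 0.702
d tool [ 0.0698 -0.001  -0.0013] norm 0.07 rot [-0.006  0.001  0.002]
Rt [[-0.002, 0.918, 0.398], [-0.001, 0.398, -0.918], [-1.0, -0.002, 0.001]]
```

View pics/w28.png

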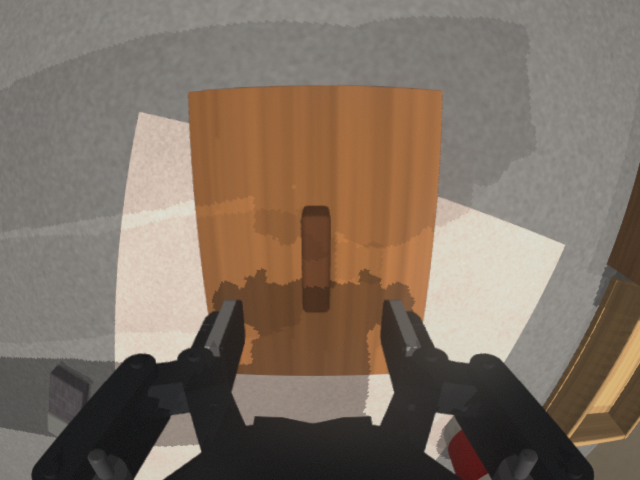

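carry_out(targets=[0.03,-0.001,-0.0013,0,0,0,0.05,0.025,0,0,0,0,0,0.05,0.01,0,0,0,0,0,0.05,0,0,0,0,0,0,0.05,0,0,0,0,0,0,0.05])

```text
t: 38.95
tool_pos: [496.0, 372.6, 26.1]
eef_rot: [0.903, 1.375, -0.901]
contact_force: [0.1, -0.4, 0.4]
gripper_width: 0.585
```

carry_out(targets=[0,0,0,0,0,0,0,0,0,0,0,0,0,0,0,0,0,0,0,0,0,0,0,0,0,0,0,0,0,0,0,0,0,0,0,0,0,0,0,0,0,0], newtons=90)

```text
t: 39.45
tool_pos: [496.3, 373.4, 26.9]
eef_rot: [0.904, 1.374, -0.898]
contact_force: [-1.3, -0.6, 6.1]
gripper_width: 0.159
```

carry_out(targets=[-0.015,0,0,0,0,0,0,-0.025,0,0,0,0,0,0,-0.03,0,0,0,0,0,0,-0.03,0,0,0,0,0,0,0,0,0,0,0,0,0,0,0,0,0,0,0,0])

```text
t: 39.95
tool_pos: [496.7, 373.7, 127.0]
eef_rot: [0.905, 1.373, -0.897]
contact_force: [0.1, -0.9, -3.5]
gripper_width: 0.153
```

Run:
```python
from h import *
s=snap('wrist','w29')
to((565,-60,135),0.003)
```

```text
t 40.0 pos [495.3 372.8 124.4] jaw 23.5 q1,q6 [0.54 1.7 ] F [ 1.6 -0.2 -2.1] w 0.159
d tool [-0.0108 -0.109   0.4246] norm 0.439 rot [ 0.408 -0.    -0.001]
Rt [[0.001, 0.917, 0.4], [0.001, 0.4, -0.917], [-1.0, 0.001, -0.0]]
```

View pics/w29.png

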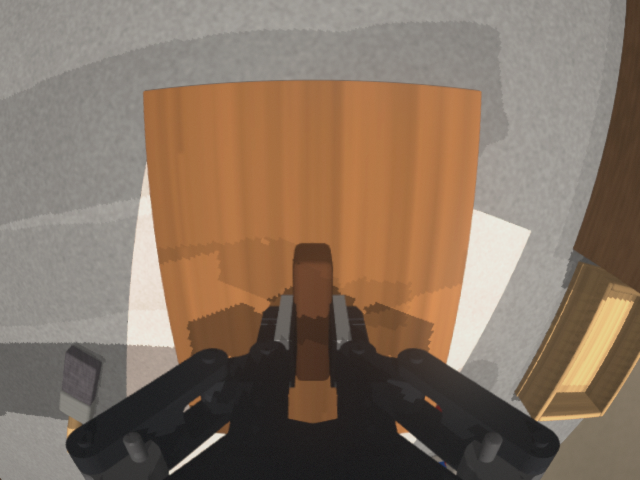

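The lid hangs level in the jaws (grip at 312,310). I turn it to the box's axes, then carry it over.

carry_out(targets=[-0.005,0,0,0.102,0,0,0,-0.003,0,0,0.102,0,0,0,0,0,0,0.102,0,0,0,0,0,0,0.102,0,0,0,0,0.004,0.02,0,0,0,0,0,0.005,0.03,0,0,0,0,0,0.005,0.033,0,0,0,0,0,0.005,0.033,0,0,0,0,0,0.005,0.033,0,0,0,0,0,0.005,0.033,0,0,0,0,0,0.005,0.033,0,0,0,0,0,0.005,0.033,0,0,0,0], newtons=110)

```text
t: 41.0
tool_pos: [532.8, 123.0, 129.0]
eef_rot: [1.204, 1.214, -1.211]
contact_force: [1.5, 0.2, -2.8]
gripper_width: 0.152
```

carry_out(targets=[0,0.005,0.033,0,0,0,0,0,0.005,0.033,0,0,0,0,0,0.005,0.033,0,0,0,0,0,0.005,0.03,0,0,0,0,0,0.005,0.025,0,0,0,0,0,0.005,0.02,0,0,0,0,0,0,0,0,0,0,0,0,0,0,0,0,0,0])

```text
t: 41.67
tool_pos: [563.6, -49.9, 129.2]
eef_rot: [1.207, 1.214, -1.212]
contact_force: [-0.9, 0.1, -2.8]
gripper_width: 0.151
```

Run:
```python
from h import *
s=snap('wrist','w30')
to((571,-151.5,130),0.003)
```

```text
t 41.72 pos [563.6 -49.  129.6] jaw 0.1 q1,q6 [-0.21  1.36] F [-0.4  0.  -3.5] w 0.145
d tool [-0.0006  0.0072  0.1026] norm 0.103 rot [-0.001 -0.002  0.005]
Rt [[-0.005, 1.0, 0.002], [0.002, 0.002, -1.0], [-1.0, -0.005, -0.002]]
```

View pics/w30.png

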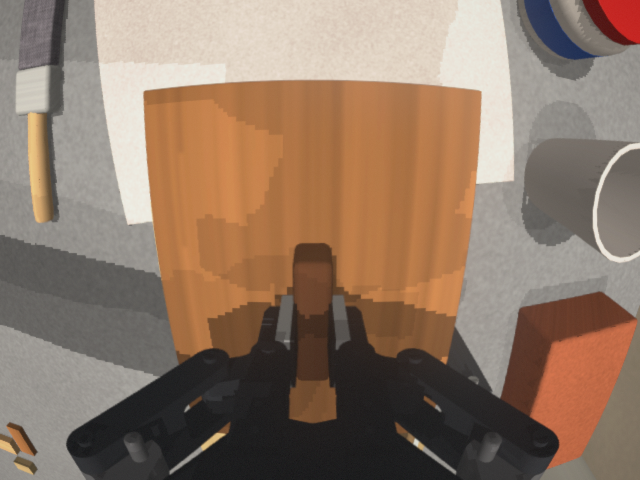

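Run:
```python
from h import *
s=snap('wrist');P=wpts(s)
print('plate z',P[200,[200,300,420]].round(1).tolist(),P[110,[200,420]].round(1).tolist(),'bar',P[280,312].round(1))
print(wplane(s,[(145,92),(480,92)],116).round(1))
print(telemetry.sense()['tool_pos'].round(1))
```

```text
plate z [[513.3, -1.5, 116.1], [558.0, -2.1, 115.0], [611.2, -1.4, 115.5]] [[515.7, 38.2, 117.0], [608.6, 38.3, 116.8]] bar [563.4 -27.3 142.6]
[[489.4  48.5 116. ]
 [636.8  48.8 116. ]]
[563.8 -48.4 130.1]
```

carry_out(targets=[0,0.0029,0.0253,0,0,0,0,0,0.0029,0.0253,0,0,0,0,0,0.0029,0.0253,0,0,0,0,0,0.0027,0.0253,0,0,0,0,0,0,0,0,0,0,0,0,0,0,0,0,0,0])

```text
t: 42.27
tool_pos: [576.5, -150.1, 131.3]
eef_rot: [1.208, 1.212, -1.208]
contact_force: [0.1, 0.6, -2.8]
gripper_width: 0.149
```

Run:
```python
from h import *
s=snap('wrist','w31');snap('side','sd3')
to((575.3,-149.5,90),0.003);P=wpts(s)
print('plate z',P[200,[200,300,420]].round(1).tolist(),P[110,[200,420]].round(1).tolist(),'bar',P[280,312].round(1))
```

```text
t 42.37 pos [ 576.5 -148.8  131.5] jaw 0.3 q1,q6 [-0.37  1.2 ] F [-0.8 -0.  -2.4] w 0.143
d tool [ 0.0415 -0.0011  0.0008] norm 0.042 rot [ 0.001 -0.001  0.001]
Rt [[-0.001, 1.0, 0.004], [0.001, 0.004, -1.0], [-1.0, -0.001, -0.001]]
plate z [[526.4, -102.5, 118.3], [570.9, -103.1, 117.4], [624.1, -102.4, 117.6]] [[528.3, -62.9, 117.4], [622.0, -62.8, 117.2]] bar [ 576.3 -128.6  143.9]
```

View pics/w31.png

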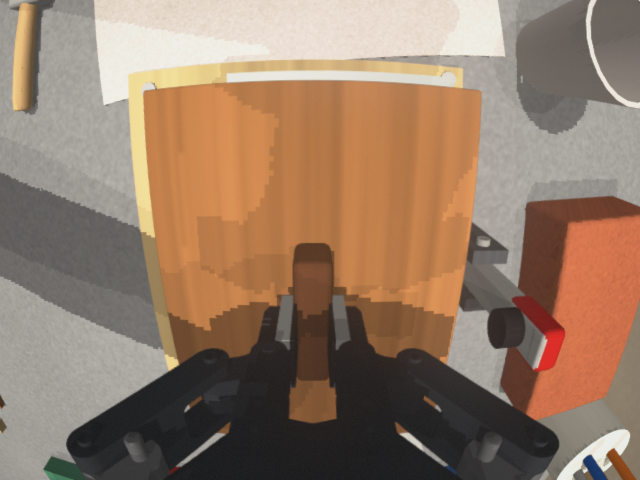

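View pics/sd3.png

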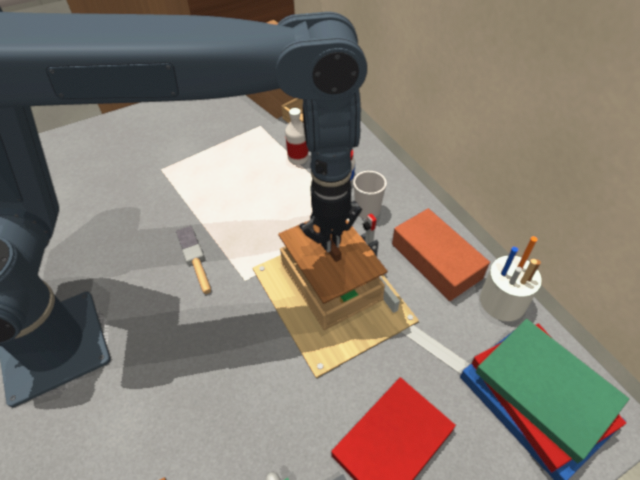

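carry_out(targets=[0.012,-0.001,0.001,0,0,0,0,0.012,0,0,0,0,0,0,0.008,0,0,0,0,0,0,0,0,0,0,0,0,0,0,0,0,0,0,0,0])

```text
t: 42.78
tool_pos: [574.6, -150.4, 98.3]
eef_rot: [1.206, 1.214, -1.208]
contact_force: [-0.1, 0.5, -1.6]
gripper_width: 0.143
```

carry_out(targets=[0.003,0,0,0,0,0,0,0.002,0,0,0,0,0,0,0.001,0,0,0,0,0,0,0,0,0,0,0,0,0])

```text
t: 43.12
tool_pos: [576.0, -151.4, 94.3]
eef_rot: [1.207, 1.21, -1.207]
contact_force: [-0.2, -1.0, -1.9]
gripper_width: 0.15
```

carry_out(targets=[0.002,-0.0005,-0.001,0,0,0,0,0.0015,0,0,0,0,0,0,0,0,0,0,0,0,0,0,0,0,0,0,0,0])

```text
t: 43.45
tool_pos: [575.3, -150.3, 90.6]
eef_rot: [1.207, 1.211, -1.207]
contact_force: [0.2, 0.3, -2.5]
gripper_width: 0.151
```

carry_out(targets=[0.0015,0,0,0,0,0,0,0.001,0,0,0,0,0,0,0,0,0,0,0,0,0,0,0,0,0,0,0,0])

```text
t: 43.78
tool_pos: [575.7, -150.5, 90.0]
eef_rot: [1.207, 1.209, -1.206]
contact_force: [-3.0, 0.9, 5.3]
gripper_width: 0.153
```

Run:
```python
from h import *
s=snap('wrist','w32');P=wpts(s);to((575.3,-149.5,90),0.003)
print('plate z',P[200,[200,300,420]].round(1).tolist(),P[110,[200,420]].round(1).tolist(),'bar',P[280,312].round(1))
s=snap('side','sd4');cv2.imwrite('pics/sd4c.png',cv2.resize(s['image'][200:380,240:430,::-1],None,fx=3.3,fy=3.3,interpolation=cv2.INTER_CUBIC))
```

```text
t 43.83 pos [ 575.7 -150.5   90. ] jaw 0.2 q1,q6 [-0.37  1.2 ] F [-2.5  0.8  4.6] w 0.147
d tool [ 0.     -0.0004 -0.001 ] norm 0.001 rot [ 0.     0.001 -0.001]
Rt [[0.001, 1.0, 0.003], [-0.001, 0.003, -1.0], [-1.0, 0.001, 0.001]]
plate z [[525.2, -103.3, 75.4], [570.2, -103.2, 77.4], [623.2, -102.7, 76.6]] [[527.8, -63.4, 77.2], [621.0, -63.2, 76.2]] bar [ 575.4 -129.7  101.1]
```

View pics/sd4c.png

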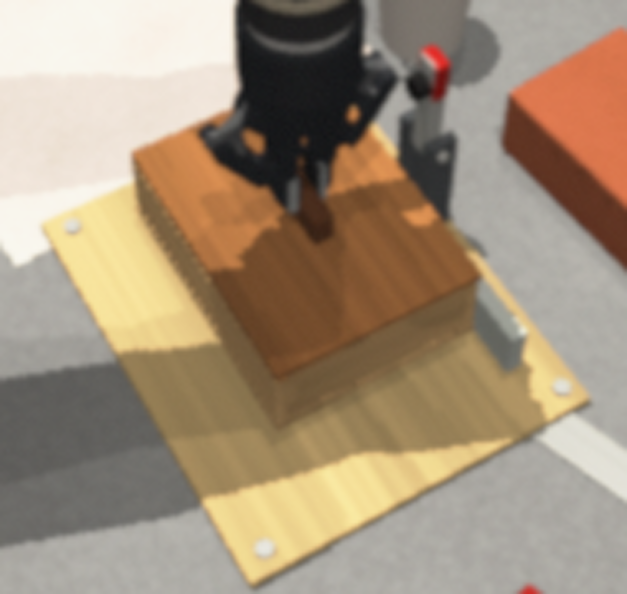

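The lid's top reads about 76 mm across, as it should when seated, and it looks flat on the box. I let go and withdraw straight up.

carry_out(targets=[0,0,0,0,0,0,0.03,0,0,0,0,0,0,0.03,0,0,0,0,0,0,0.03,-0.02,0,0,0,0,0,0.03,-0.03,0,0,0,0,0,0.03,-0.04,0,0,0,0,0,0.03,-0.04,0,0,0,0,0,0.03,-0.04,0,0,0,0,0,0.03,-0.04,0,0,0,0,0,0,0,0,0,0,0,0,0])

```text
t: 44.72
tool_pos: [578.4, -151.5, 308.9]
eef_rot: [1.21, 1.194, -1.198]
contact_force: [-0.0, -0.3, 2.3]
gripper_width: 0.079
```

Run:
```python
from h import *
s=snap('wrist','w33');P=wpts(s);to((575.3,-149.5,90),0.003)
s=snap('side','sd5')
s=snap('scene');cv2.imwrite('pics/sc5.png',cv2.resize(s['image'][130:280,230:410,::-1],None,fx=4,fy=4,interpolation=cv2.INTER_CUBIC))
```

```text
t 44.77 pos [ 577.9 -151.3  304.9] jaw 0.2 q1,q6 [-0.37  1.2 ] F [-0.3 -0.3  0. ] w 0.007
d tool [ 0.2149 -0.0052 -0.0028] norm 0.215 rot [-0.     0.005 -0.012]
Rt [[0.012, 1.0, 0.003], [-0.005, 0.003, -1.0], [-1.0, 0.012, 0.005]]
```

View pics/w33.png

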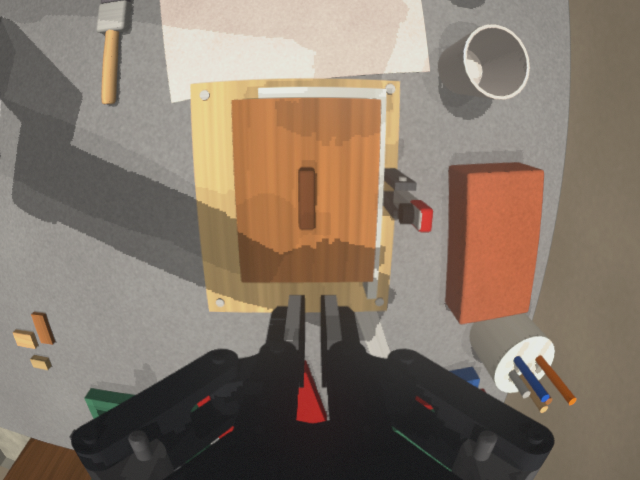

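View pics/sc5.png

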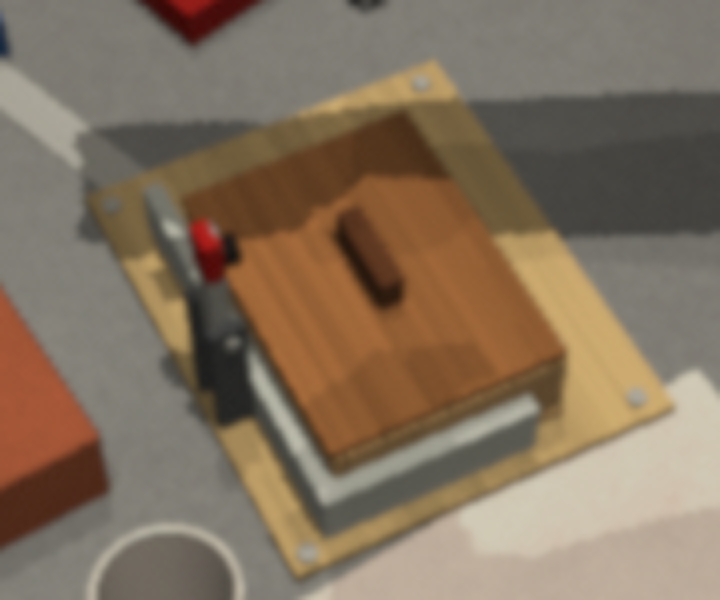

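The lid lies flat in the scene view, and the clamp is upright with its tip near (672, −150, 171). I take the shut fingers over to the far side of the arm.

carry_out(targets=[0.037,0.007,0,0,0,0,0,0.037,0.007,0,0,0,0,0,0.035,0.007,0,0,0,0,0,0,0.035,0,0,0,0,0,0,0.035,0,0,0,0,0,0,0.032,0,0,0,0,0,0,0,0,0,0,0,0,0,0,0,0,0,0,0])

```text
t: 45.53
tool_pos: [697.7, -149.3, 181.8]
eef_rot: [1.204, 1.22, -1.212]
contact_force: [-0.3, 0.7, 0.3]
gripper_width: -0.0
```

Run:
```python
from h import *
s=snap('wrist','w34');to((702,-151.5,155),0.003)
s=snap('scene');cv2.imwrite('pics/sc6.png',cv2.resize(s['image'][110:280,200:410,::-1],None,fx=3.5,fy=3.5,interpolation=cv2.INTER_CUBIC))
```

```text
t 45.58 pos [ 697.3 -149.5  184.9] jaw 0.2 q1,q6 [-0.31  1.26] F [-0.4 -0.   1.1] w 0.001
d tool [0.0299 0.0048 0.0021] norm 0.03 rot [ 0.    -0.002  0.007]
Rt [[-0.007, 1.0, 0.003], [0.002, 0.003, -1.0], [-1.0, -0.007, -0.002]]
```

View pics/w34.png

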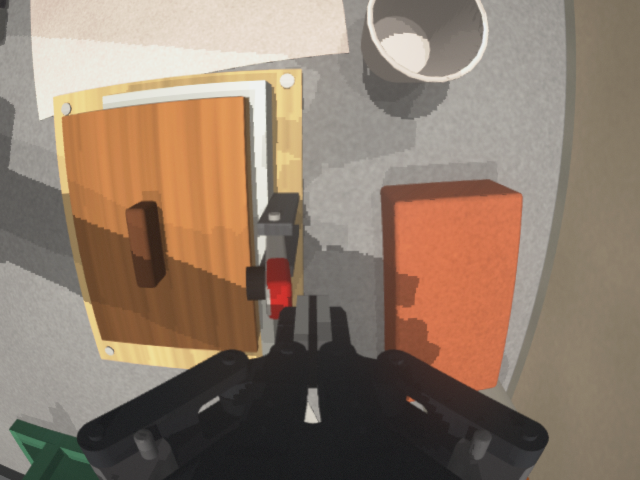

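View pics/sc6.png

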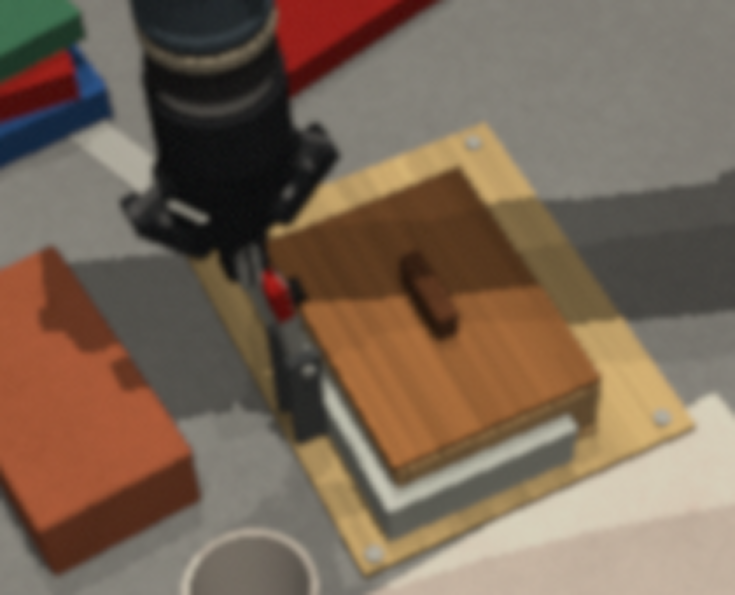

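Run:
```python
from h import *
s=snap('wrist');P=wpts(s);hsv=cv2.cvtColor(s['image'],cv2.COLOR_RGB2HSV)
m=(cv2.inRange(hsv,(0,170,80),(5,255,255))>0);m[:,:240]=0;m[:,300:]=0;m[:240]=0;m[325:]=0
q=P[m];print(len(q),np.percentile(q,[2,25,50,75,98],axis=0).round(1))
to((703,-151.5,152),0.003)
```

```text
902 [[ 675.  -157.9  146.9]
 [ 678.8 -150.9  167.9]
 [ 681.  -144.5  170.4]
 [ 683.7 -140.8  171.2]
 [ 686.8 -139.9  172.3]]
t 45.68 pos [ 697.5 -149.9  189.2] jaw 0.2 q1,q6 [-0.31  1.26] F [-0.9 -0.8 -0.1] w -0.001
d tool [0.0372 0.0055 0.0016] norm 0.038 rot [-0.    -0.     0.001]
Rt [[-0.001, 1.0, 0.003], [0.0, 0.003, -1.0], [-1.0, -0.001, -0.0]]
```

carry_out(targets=[0,0.01,0.001,0,0,0,0,0,0,0,0,0,0,0,0,0,0,0,0,0,0])

```text
t: 45.93
tool_pos: [708.0, -151.1, 191.0]
eef_rot: [1.208, 1.209, -1.206]
contact_force: [-0.1, 0.7, 0.4]
gripper_width: 0.001
```

Run:
```python
from h import *
to((707,-151.5,152),0.003);print(telemetry.sense()['joint_pos'].round(3))
```

```text
t 45.93 pos [ 708.  -151.1  191. ] jaw 0.2 q1,q6 [-0.3   1.27] F [-0.1  0.7  0.4] w 0.001
d tool [ 0.039  -0.001   0.0004] norm 0.039 rot [-0.     0.001 -0.002]
Rt [[0.002, 1.0, 0.003], [-0.001, 0.003, -1.0], [-1.0, 0.002, 0.001]]
[-0.303  0.607  0.715  1.677 -0.     1.265]
```

carry_out(targets=[0.02,0,0,0,0,0,0,0.018,0,0,0,0,0,0,0,0,0,0,0,0,0,0,0,0,0,0,0,0])

```text
t: 46.27
tool_pos: [706.8, -150.7, 150.6]
eef_rot: [1.206, 1.213, -1.209]
contact_force: [-0.5, 0.9, 0.4]
gripper_width: -0.003
```

Run:
```python
from h import *
to((707,-151.5,152),0.003)
s=snap('wrist','w35')
hinge=np.array([672,92.])
for th in [1.68,1.4,1.2,1.0,.8,.6,.4,.3,.2,.1,0]:
    r=68;c=hinge+r*np.array([-np.cos(th),np.sin(th)])+6*np.array([np.sin(th),np.cos(th)])
    print(th,(c+[14.5,0]).round(1))
```

```text
t 46.27 pos [ 706.8 -150.7  150.6] jaw 0.2 q1,q6 [-0.3   1.27] F [-0.5  0.9  0.4] w -0.003
d tool [-0.0014  0.0002  0.0008] norm 0.002 rot [-0.    -0.001  0.003]
Rt [[-0.003, 1.0, 0.003], [0.001, 0.003, -1.0], [-1.0, -0.003, -0.001]]
1.68 [699.9 158.9]
1.4 [680.9 160. ]
1.2 [667.5 157.6]
1.0 [654.8 152.5]
0.8 [643.4 145. ]
0.6 [633.8 135.3]
0.4 [626.2 124. ]
0.3 [623.3 117.8]
0.2 [621.  111.4]
0.1 [619.4 104.8]
0 [618.5  98. ]
```

View pics/w35.png

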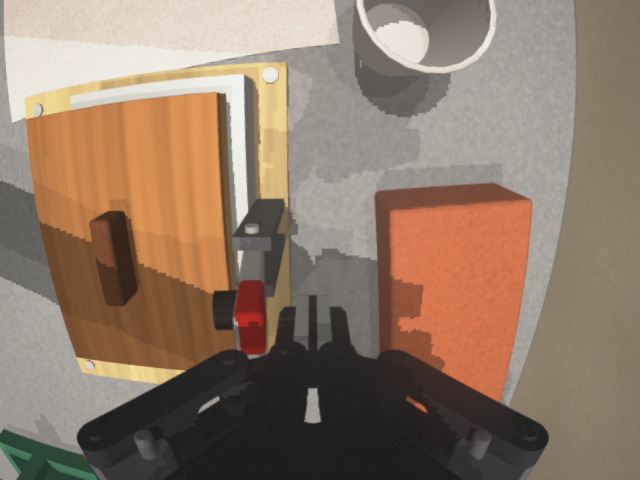

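The finger stands behind the red end (250,310). I pull it toward −x.

carry_out(targets=[-0.006,-0.006,0,0,0,0,0,0,-0.008,0,0,0,0,0,0,-0.008,0,0,0,0,0,0,-0.008,0,0,0,0,0,0,-0.008,0,0,0,0,0,0,0,0,0,0,0,0])

```text
t: 46.82
tool_pos: [671.1, -151.4, 160.9]
eef_rot: [1.209, 1.205, -1.204]
contact_force: [1.4, -0.3, 0.7]
gripper_width: 0.001
```

Run:
```python
from h import *
to((655,-151.5,153),0.003)
s=snap('wrist','w36')
```

```text
t 46.82 pos [ 671.1 -151.4  160.9] jaw 0.2 q1,q6 [-0.32  1.25] F [ 1.4 -0.3  0.7] w 0.001
d tool [ 0.0079 -0.0161  0.    ] norm 0.018 rot [-0.     0.001 -0.005]
Rt [[0.005, 1.0, 0.003], [-0.001, 0.003, -1.0], [-1.0, 0.005, 0.001]]
```

View pics/w36.png

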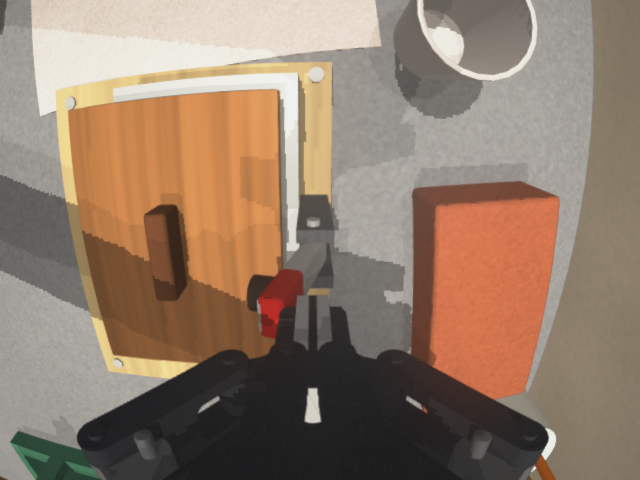

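carry_out(targets=[0.004,-0.008,0,0,0,0,0,0.004,-0.008,0,0,0,0,0,0.004,-0.006,0,0,0,0,0,0.004,-0.006,0,0,0,0,0,0.005,-0.0048,0,0,0,0,0,0.005,-0.0048,0,0,0,0,0,0,0,0,0,0,0,0])

```text
t: 47.45
tool_pos: [633.1, -151.8, 133.3]
eef_rot: [1.207, 1.208, -1.206]
contact_force: [-0.5, -0.7, 3.3]
gripper_width: -0.003
```

Run:
```python
from h import *
to((626,-151.5,124),0.003)
s=snap('wrist','w37')
```

```text
t 47.45 pos [ 633.1 -151.8  133.3] jaw 0.2 q1,q6 [-0.34  1.23] F [-0.5 -0.7  3.3] w -0.003
d tool [ 0.0093 -0.0071 -0.0004] norm 0.012 rot [-0.     0.002 -0.002]
Rt [[0.002, 1.0, 0.003], [-0.002, 0.003, -1.0], [-1.0, 0.002, 0.002]]
```

View pics/w37.png

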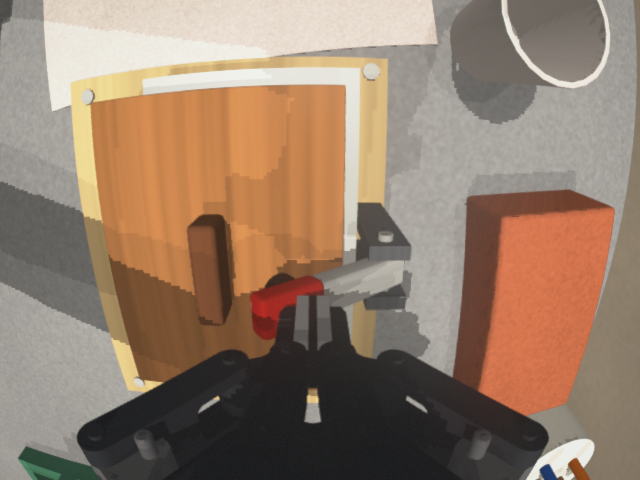

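carry_out(targets=[0.005,-0.004,0,0,0,0,0,0.005,-0.003,0,0,0,0,0,0.005,-0.003,0,0,0,0,0,0.005,-0.002,0,0,0,0,0,0.004,-0.001,0,0,0,0,0,0.004,0,0,0,0,0,0,0,0,0,0,0,0,0])

```text
t: 48.08
tool_pos: [619.0, -151.5, 101.7]
eef_rot: [1.206, 1.212, -1.209]
contact_force: [-0.4, -1.2, 0.8]
gripper_width: -0.0
```

carry_out(targets=[0.003,0,0,0,0,0,0,0.002,0,0,0,0,0,0,0,0,0,0,0,0,0])

```text
t: 48.33
tool_pos: [619.2, -151.1, 98.1]
eef_rot: [1.206, 1.212, -1.208]
contact_force: [-2.6, -1.2, 4.1]
gripper_width: -0.003
```

carry_out(targets=[0.0015,0,0,0,0,0,0,0.001,0,0,0,0,0,0,0,0,0,0,0,0,0])

```text
t: 48.58
tool_pos: [619.3, -151.1, 98.0]
eef_rot: [1.207, 1.211, -1.207]
contact_force: [-6.0, -0.4, 11.1]
gripper_width: -0.001
```

carry_out(targets=[0.001,0,0,0,0,0,0,0.001,0,0,0,0,0,0,0,0,0,0,0,0,0])

```text
t: 48.83
tool_pos: [619.4, -151.1, 98.0]
eef_rot: [1.207, 1.209, -1.207]
contact_force: [-9.7, 0.6, 17.2]
gripper_width: 0.0
```

Force rises at 98 mm with no further travel: the pad is bearing on the lid. I withdraw straight up and look.

carry_out(targets=[-0.01,0,0,0,0,0,0,-0.03,0,0,0,0,0,0,-0.04,0,0,0,0,0,0,-0.04,-0.01,0,0,0,0,0,-0.04,-0.01,0,0,0,0,0,-0.04,-0.01,-0.02,0,0,0,0,0,-0.01,-0.03,0,0,0,0,0,0,-0.03,0,0,0,0,0,0,-0.02,0,0,0,0,0,0,0,0,0,0,0,0,0,0,0,0,0,0])

```text
t: 49.75
tool_pos: [580.7, -51.7, 289.4]
eef_rot: [1.205, 1.213, -1.205]
contact_force: [0.0, -0.9, -0.3]
gripper_width: -0.0
```

Run:
```python
from h import *
to((580,-50,300),0.003)
s=snap('wrist','w38');P=wpts(s);np.save('P.npy',P)
cv2.imwrite('pics/w38c.png',cv2.resize(s['image'][120:350,180:420,::-1],None,fx=2.6,fy=2.6,interpolation=cv2.INTER_CUBIC))
s=snap('side');cv2.imwrite('pics/sd6.png',cv2.resize(s['image'][200:380,240:430,::-1],None,fx=3.3,fy=3.3,interpolation=cv2.INTER_CUBIC))
```

```text
t 49.75 pos [580.7 -51.7 289.4] jaw 0.3 q1,q6 [-0.2   1.36] F [ 0.  -0.9 -0.3] w -0.0
d tool [-0.0106 -0.0007 -0.0017] norm 0.011 rot [ 0.003 -0.001  0.001]
Rt [[-0.001, 1.0, 0.006], [0.001, 0.006, -1.0], [-1.0, -0.001, -0.001]]
```

View pics/w38c.png

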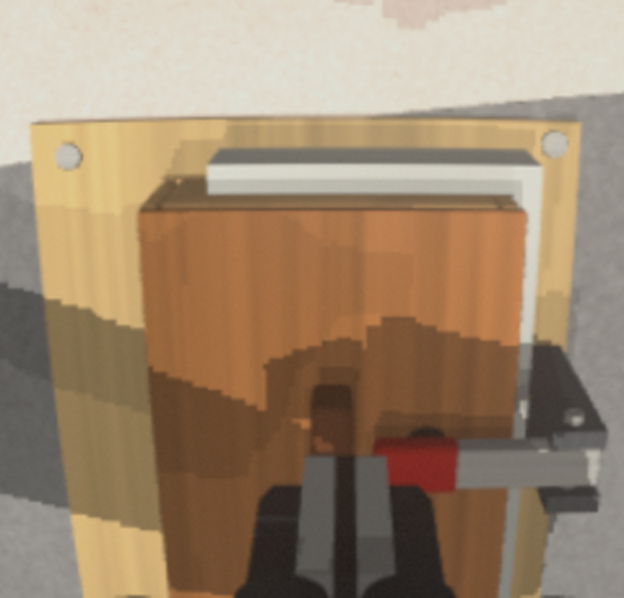

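View pics/sd6.png

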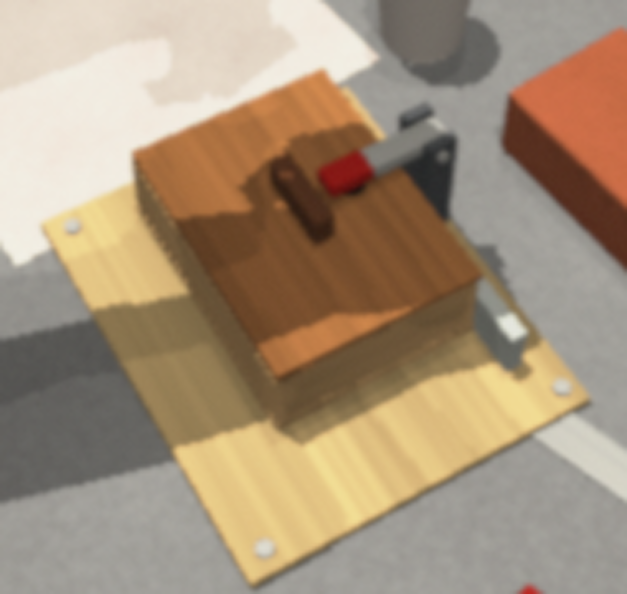

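carry_out(targets=[-0.035,-0.005,-0.02,0,0,0,0,-0.035,-0.005,-0.02,0,0,0,0,-0.02,-0.005,0,0,0,0,0,0,0,0,0,0,0,0,0,0,0,0,0,0,0,0,0,0,0,0,0,0])

```text
t: 50.35
tool_pos: [565.8, -14.2, 379.0]
eef_rot: [1.208, 1.211, -1.209]
contact_force: [0.8, -0.0, -0.5]
gripper_width: 0.002
```

Run:
```python
from h import *
s=snap('wrist','w39');P=wpts(s);hsv=cv2.cvtColor(s['image'],cv2.COLOR_RGB2HSV)
to((580,-50,300),0.003)
x,y,z=P[...,0],P[...,1],P[...,2]
near=(x>580)&(x<700)&(abs(y+151)<15)
red=near&(cv2.inRange(hsv,(0,170,60),(6,255,255))>0)&(z>85)
print('red z',np.percentile(z[red],[10,50,90]).round(1),'x',x[red].min().round(1),x[red].max().round(1))
for a in range(592,672,8):
    m=(x>a)&(x<a+8)&(abs(y+151)<6)&(z>85); print(a,m.sum(),np.median(z[m]).round(1) if m.sum() else None)
cv2.imwrite('pics/w39c.png',cv2.resize(s['image'][150:370,210:430,::-1],None,fx=2.7,fy=2.7,interpolation=cv2.INTER_CUBIC))
```

```text
t 50.4 pos [565.5 -14.2 378.2] jaw 0.1 q1,q6 [-0.14  1.43] F [ 0.5 -0.6 -0.6] w 0.001
d tool [0.0781 0.0147 0.0359] norm 0.087 rot [-0.001 -0.     0.003]
Rt [[-0.003, 1.0, 0.002], [0.0, 0.002, -1.0], [-1.0, -0.003, -0.0]]
red z [ 97.6  98.8 100.1] x 593.4 623.7
592 53 98.6
600 51 99.1
608 52 98.9
616 49 99.3
624 52 98.2
632 50 98.3
640 49 98.2
648 49 98.2
656 48 98.4
664 47 98.1
```

View pics/w39c.png

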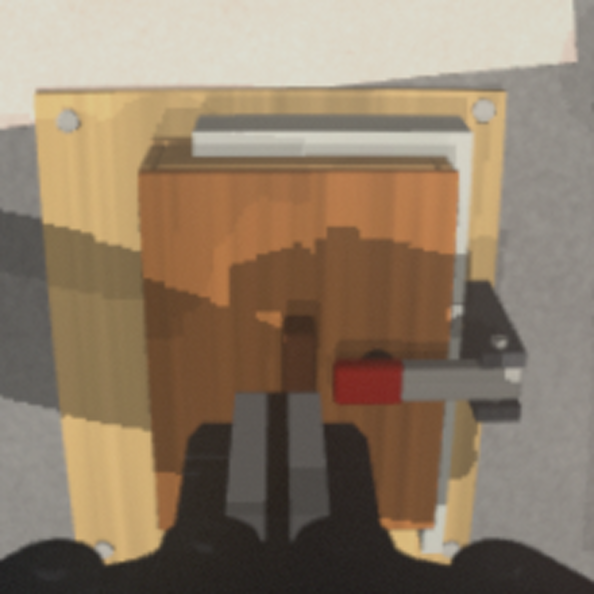

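View pics/w39.png

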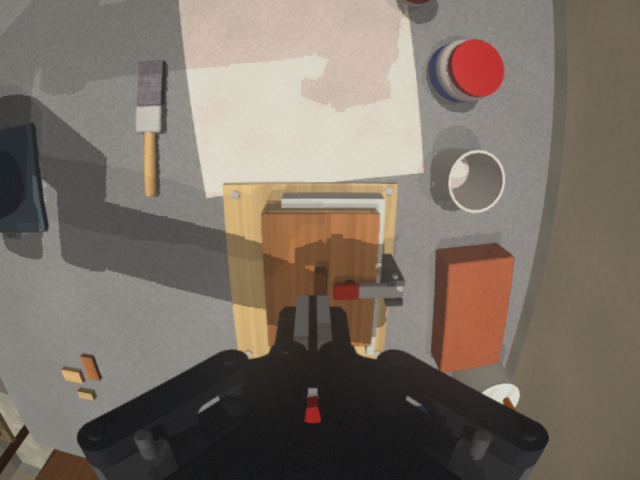

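Run:
```python
from h import *
s=snap('wrist')
cv2.imwrite('pics/w40a.png',cv2.resize(s['image'][190:230,250:400,::-1],None,fx=5.2,fy=10,interpolation=cv2.INTER_CUBIC))
cv2.imwrite('pics/w40b.png',cv2.resize(s['image'][195:360,355:400,::-1],None,fx=10,fy=3.6,interpolation=cv2.INTER_CUBIC))
S=lambda l:np.array(l)/2.7+[210,150]-.3
A=wplane(s,S([(160,527),(436,524),(457,170),(140,170)]),76)[:,:2];print(A.round(1).tolist(),fit([(-75,-100),(75,-100),(75,100),(-75,100)],A))
```

```text
[[501.9, -249.3], [651.2, -247.4], [648.2, -50.2], [501.4, -50.8]] (array([ 575.7, -149.4]), np.float64(0.0086), [[0.3, 0.8], [-0.3, 1.4], [-1.6, -1.4], [1.6, -0.7]])
```

View pics/w40a.png

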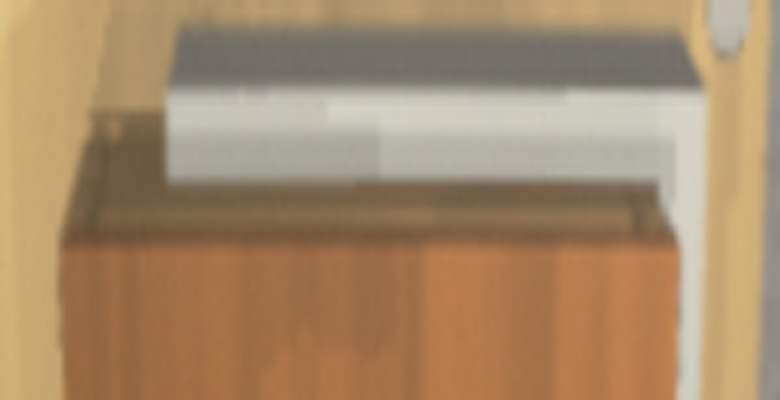

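View pics/w40b.png

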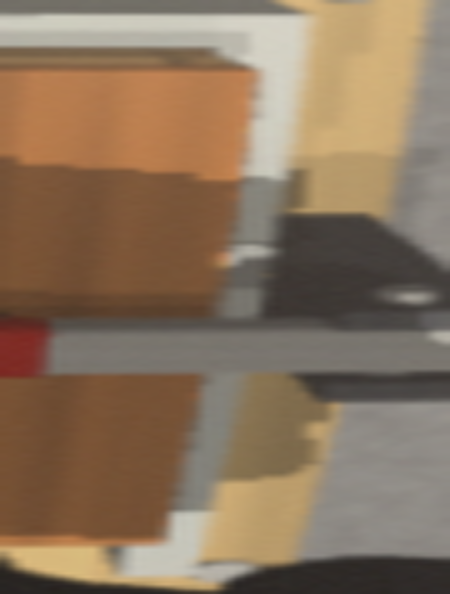

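Run:
```python
from h import *
s=snap('wrist')
f=lambda u,v:(250+u/5.2-.4,190+v/10-.45)
print('box base corner z8',wplane(s,[f(93,115)],8).round(1),'stop inner edge z48',wplane(s,[f(170,183),f(650,183)],48).round(1))
g=lambda u,v:(355+u/10-.45,195+v/3.6-.36)
print('back stop far-x edge z48',wplane(s,[g(310,15),g(205,560)],48).round(1),'lid edge z76',wplane(s,[g(258,70),g(166,540)],76).round(1))
print('rim z68 +y', wplane(s,[f(100,215),f(400,215),f(400,235)],68).round(1))
print('bystanders'); sc=snap('scene','scE')
```

```text
box base corner z8 [[500.3 -51.8   8. ]] stop inner edge z48 [[524.7 -51.6  48. ]
 [646.7 -51.   48. ]]
back stop far-x edge z48 [[ 660.8  -38.4   48. ]
 [ 663.4 -279.7   48. ]] lid edge z76 [[ 649.6  -51.8   76. ]
 [ 650.8 -248.5   76. ]]
rim z68 +y [[509.2 -50.6  68. ]
 [582.2 -50.6  68. ]
 [582.2 -53.2  68. ]]
bystanders
```

View pics/scE.png

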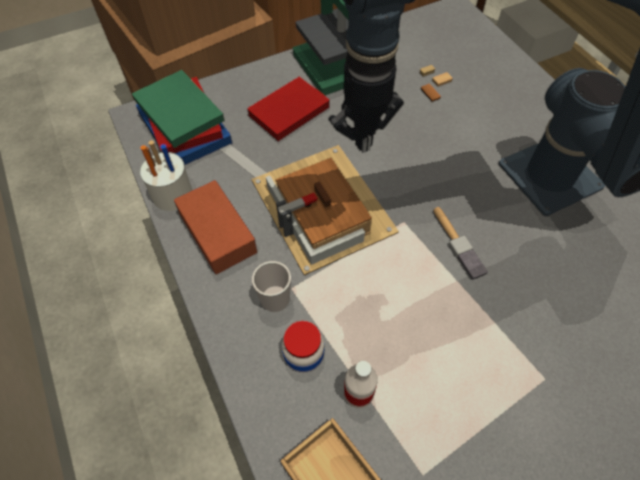

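Base corner (500.3, −51.8) matches the registered place (500, −51.5), and the bystanders are where they were. I hand in.

```bash
python3 -c "
from rig import r
print(r.close_job())"
```

```text
the job is handed in; nothing more can be done
None
```

The job is finished and handed in at about 50 s of the 200 s allowed. No verdict was reported, so success is judged only from my own checks.

I pushed the box into the corner (+x, then +y, then +x again) until force built up against each stop. Then I stood all five stamps in a row inside it, seated the lid, and swung the arm down until its pad bore on the lid at about 17 N.

**Last checks**
- **Box:** its base corner measured (500.3, −51.8) mm, against an expected (500, −51.5).
- **Lid:** it was within about 2 mm of centred. Its top had read 75.4–77.4 mm while still held at seating, where flat is 76 mm.
- **Stamps:** all five were upright inside the box when I last looked, just before the lid went on.
- **Hold-down arm:** its top face read 98–99 mm along its length, which is level within about 0.01 rad.
- **Bystanders:** by eye in the final scene picture they had not moved. The robot was clear of everything at hand-in.

**Disagreements**
- The scene and side cameras disagreed by up to 9 mm in y, so I used the wrist camera for all placing.
- The last yaw readings were noisy: about 0.009 rad for the lid, with corner errors up to 1.6 mm.

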